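# Hone both faces of a bench scraper and clip it back on its rack

### The arm

A 6-joint arm with a two-finger parallel gripper is mounted at the origin on a cart in front of the work surface, level with it; the furniture and walls round the work are solid. World frame = base frame: x ahead of the robot, y to its left, z up, the work surface at z = 0. Lengths are in m, angles in rad, forces in N, time in s.
With the tool pointing down it reaches from about 0.25 to 0.8 m from the base axis. Payload 8.5 kg.
Tool frame: the origin (TCP) lies on the centre line of the jaws, within the pads' length; the fingertips stand 8 mm ahead of it and the grasp point (between the pads) lies 11 mm behind it; z points along the fingers, y is the direction in which the jaws open and shut (so a half turn about z gives the same grasp; the last joint's range is limited). The gripper opens to 85 mm and grips with 20 to 120 N. Pads are 22 mm wide; open, the fingers measure 114 mm over their backs; the gripper's body (76 mm by 85 mm) begins 54 mm behind the grasp point. The pads swing forward as they close: fully open they stand 13 mm farther back than shut.
Start: joints at [-1.255, 0.238, -0.013, 1.319, 0, 1.571], TCP at [0.163, -0.499, 0.239] pointing down, gripper open.
Joint ranges: [-2.66, 2.66], [-1.03, 1.9], [-1.14, 1.46], [-1.82, 2.27], [-1.45, 1.34], [-3.14, 3.14]. Speed limits (rad/s): [2.22, 2.22, 2.79, 3.14, 3.14, 3.14].

### API

Orientations are given as a unit quaternion [x, y, z, w].
In Python, from workcell import bot, cams, job_done gives the robot as it stands.
- The arm moves only by the tool step_arm, never from a script. Its argument "plan" is a list of rows, each a list of 5 numbers: the shift along the tool's x, y, z in units of 30 mm (1.0 is 30 mm), then the turn about the tool's z in units of 8 degrees (1.0 is 8 degrees), then the opening in per cent of the stroke, from 0 (shut) to 100 (fully open). A call has exactly 8 rows; each row shifts and turns the commanded pose from where the row before left it, along the tool's axes as they then stand; what a row does not reach is not made up. A row lasts 1/10 s, in which the tool goes at most 50 mm and 8.59 degrees, less where a joint would pass 70% of its speed; a pose out of reach is approached as far as the arm can. A call is refused whole if a number of a shift passes 1 or a number of a turn 1, either way. A call with a gripper value outside its range is refused whole. The fingers move at their own pace and stop on an object; "grip_force" is the grip in N (left out, the last holds). Time passes only in rows, so rows that do not move let the fingers close, or fill a call up. It gives the time, the measured TCP pose, the force and the opening at its end, in the units of the state.
- bot.get_state(): the state, without advancing time (a new reading comes with each control period).
- cams.read_camera(name): name is "scene" or "side" or "wrist"; returns the picture (384x512x3 uint8, red, green, blue); there is no depth.
- cams.camera_model(name): a dict with "mtx" (3x3 intrinsics, pixels), "k1" (the pictures are not rectified: a ray, as slopes to the right and down, at radius r is drawn at 1 + k1 r^2 times it, then the intrinsics apply), "R" (3x3) and "t" (3): a world point X has camera coordinates R X + t. Camera axes: x right, y down, z forward; pixel columns grow to the right and rows downward; lengths in m; the calibration is good to about 2 mm. A picture is of the moment at which its call begins: read the wrist's pose just before it. camera_model takes no time and is no camera call; for the wrist camera it gives the pose at the moment of the call.
- job_done(): hands the job in, once; it reports no verdict.
Trained networks look in the newest picture that a camera, given by its name, has taken for a name from the list of things; names that differ only in an ending like _2 or _b are one class to them, and where a whole thing is asked for, a point or a joint stands for the part that bears it (a point fixed in the world has none). Each returns a list of dicts, best first, with "conf" (0 to 1); they miss things now and then, are a little off and sometimes report something else, mostly with a low value. They report only what shows in the picture. A call takes as long as a camera call.
- cams.regions_of(camera, name): "region" (384x512 bool, what is visible of it) and "centre" ([column, row] in pixels, amid what is visible of it).
The state is a dict: "clock": time; "joint_pos": joint angles; "qd": joint speeds; "joint_efforts": joint torques, N m; "ee_pos": TCP position; "eef_rot": TCP orientation; "wrist_force": force on the tool from outside, world axes, zero at the start; "wrist_torque": the same for the moment, N m; "width": opening from 0.0 (shut) to 1.0 (fully open).
Only numpy, scipy, OpenCV 4.12 (cv2) and the standard library are available. Lean on these libraries where they do the work, as an engineer would, in place of code of your own. Each camera call takes 0.05 s, during which the arm holds its last target.

### The job

Pull the bench scraper up out of its spring-clip rack and hone both faces on the sloping stone: lay the riveted face flat on it with the edge low on the stone, keep it lightly pressed and draw it up the slope until the edge is well past the middle, then turn the scraper round and do the same with the plain face. Finally press the handle down between the spring fingers of the rack until both ends have snapped fully home, and let go. Do not shift the things standing around.

Things in the scene. Friction and masses are not known exactly. Their poses are not given: they have to be found in the camera images.
- scraper_handle (a point): Centre of the handle of a bench scraper, about 0.25 kg. Black handle 160 mm long (its y); the middle 100 mm is flat-sided, 24 mm thick (x), 34 mm high (z): grasp it there from above across x; the outer 30 mm at each end are round, 24 mm across. Blade below (-z). The -x face has a row of three dark rivets under the handle, the +x face is plain. It starts in the rack, rivets towards the robot.
- scraper_edge (a point): Middle of the lower edge of the scraper's steel blade, 107 mm below the handle's centre (-z); axes as scraper_handle. The blade is 100 mm wide (y) and 3 mm thick (x), in the middle plane of the handle.
- scraper: The scraper itself: origin and axes the same as point scraper_handle.
- stone_stand: Fixed stand of bent sheet steel, foot plate 150 x 150 mm, carrying the grey honing stone, whose face looks to the stand's -x and leans back 30 degrees from vertical. Origin on the worktop under the stone's face. The handle is thicker than the blade: handle and fingers must stay beyond the stone's upper end (40 mm up the slope from its middle) while the blade lies flat.
- stone (a point): Point 30 mm behind the nominal middle of the stone's face (x 80 by y 140 mm); x points up the slope (x = 0 is the middle of the stone), y level along it, z out at right angles to it. Its carrier is set up to 8 mm in or out, unreported: the real face lies at z = 22 to 38 mm, find it by touch. The stone is sprung, giving up to 13 mm along -z at about 1 N per mm, then stops hard.
- rack_seat (a point): Where the handle's centre is when home in the fixed rack, 135 mm over the worktop; handle along y, z up. Foot 85 x 170 mm; two posts 66 mm either side of the middle along y, the blade hangs between. Each has a saddle and two sprung steel fingers opening along x, flared tips 28 mm above the seat and 36 mm apart. Straight up out or down home takes about 6 to 18 N in all.
- tamper: Bystander: coffee tamper, 58 mm wide, 99 mm high; origin under its foot.
- white_cup: Bystander: white china cup, 68 x 90 x 72 mm; origin at its underside.
- kitchen_timer: Bystander: flat white kitchen timer, 78 x 78 x 18 mm; origin at its underside.

How it is judged:
On the way, in this order (a step that is already met when the one before it is completed fails the run):
1. the riveted face lies flat and pressed (over 2 N, within 8 degrees) on the stone, its edge in the lower part, more than 15 mm below the middle of the stone (contact force between scraper and stone_stand above 2 N and angle between the x axis of scraper_handle and the z axis of stone, either way round below 0.14 rad and y of scraper_edge in the frame of stone between -0.04 and 0.04 m and x of stone in the frame of scraper_handle below -0.008 m and x of scraper_edge in the frame of stone below -0.015 m), for 0.15 s.
2. still pressed flat, the riveted face passes the middle of the stone (contact force between scraper and stone_stand above 2 N and angle between the x axis of scraper_handle and the z axis of stone, either way round below 0.14 rad and y of scraper_edge in the frame of stone between -0.04 and 0.04 m and x of stone in the frame of scraper_handle below -0.008 m and x of scraper_edge in the frame of stone between -0.01 and 0.008 m), for 0.02 s.
3. still pressed flat, the riveted face has been drawn up until its edge is more than 10 mm above the middle (contact force between scraper and stone_stand above 2 N and angle between the x axis of scraper_handle and the z axis of stone, either way round below 0.14 rad and y of scraper_edge in the frame of stone between -0.04 and 0.04 m and x of stone in the frame of scraper_handle below -0.008 m and x of scraper_edge in the frame of stone above 0.01 m), for 0.02 s.
4. the plain face lies flat and pressed (over 2 N, within 8 degrees) on the stone, its edge in the lower part, more than 15 mm below the middle of the stone (contact force between scraper and stone_stand above 2 N and angle between the x axis of scraper_handle and the z axis of stone, either way round below 0.14 rad and y of scraper_edge in the frame of stone between -0.04 and 0.04 m and x of stone in the frame of scraper_handle above 0.008 m and x of scraper_edge in the frame of stone below -0.015 m), for 0.15 s.
5. still pressed flat, the plain face passes the middle of the stone (contact force between scraper and stone_stand above 2 N and angle between the x axis of scraper_handle and the z axis of stone, either way round below 0.14 rad and y of scraper_edge in the frame of stone between -0.04 and 0.04 m and x of stone in the frame of scraper_handle above 0.008 m and x of scraper_edge in the frame of stone between -0.01 and 0.008 m), for 0.02 s.
6. still pressed flat, the plain face has been drawn up until its edge is more than 10 mm above the middle (contact force between scraper and stone_stand above 2 N and angle between the x axis of scraper_handle and the z axis of stone, either way round below 0.14 rad and y of scraper_edge in the frame of stone between -0.04 and 0.04 m and x of stone in the frame of scraper_handle above 0.008 m and x of scraper_edge in the frame of stone above 0.01 m), for 0.02 s.
At the end, for the whole second after the job is handed in: The scraper is back in the rack, either way round, blade down within 0.15 rad, its handle's centre within 9 mm sideways and 4 mm in height of the seat and along the rack within 0.08 rad, so that all spring fingers hold it; at rest and let go (horizontal distance between scraper_handle and rack_seat below 0.009 m and z of scraper_handle in the frame of rack_seat between -0.004 and 0.004 m and angle between the y axis of scraper_handle and the y axis of rack_seat, either way round below 0.08 rad and angle between scraper_handle's own z axis and vertical below 0.15 rad and linear speed of scraper below 0.02 m/s and contact force between scraper and the fingers below 0.3 N); the robot touches nothing.
It fails at once if the scraper is pressed on the stone or its stand with more than 30 N (contact force between scraper and stone_stand above 30 N).
It fails at once if the tamper is shifted by more than 30 mm (distance of tamper from where it was at the start of the episode above 0.03 m).
It fails at once if the white cup is shifted by more than 30 mm (distance of white_cup from where it was at the start of the episode above 0.03 m).
It fails at once if the kitchen timer is shifted by more than 30 mm (distance of kitchen_timer from where it was at the start of the episode above 0.03 m).
It also fails if it takes over 69 s, if anything falls off the work surface, if the arm or the gripper's body presses on something with over 40 N, if the wrist force passes 120 N, or if a joint passes its speed limit or range.

## Working session

There is one attempt and no reset: what is moved stays moved. The work goes in short steps, Python scripts to look and compute and a tool call to move; the robot and the scene stay as the last step left them, time stands still between calls to the robot, and variables do not carry over. Pictures are saved under pics/ and viewed, and the job is handed in when it is done.

Besides the shell and the picture viewer there is one more tool, called after "Call:" as a command line: name --pt "numbers of a row" for each row, then --argument value for the rest. step_arm: Moves the arm, as the interface text tells. Its arguments: {"type":"object","properties":{"plan":{"type":"array"},"grip_force":{"type":"number"}},"required":["plan"]}

```bash
ls; mkdir -p pics; python3 - <<'E'
from workcell import bot,cams
import cv2,numpy as np
s=bot.get_state(); print({k:np.round(v,3).tolist() for k,v in s.items()})
for n in ("scene","side","wrist"):
    im=cams.read_camera(n); cv2.imwrite(f"pics/a_{n}.png",im[:,:,::-1])
    m=cams.camera_model(n); print(n,{k:np.round(v,4).tolist() for k,v in m.items()})
    if n!="wrist":
        for o in ("scraper","stone_stand","rack_seat","stone","tamper","white_cup","kitchen_timer","scraper_handle","scraper_edge"):
            try:
                r=cams.regions_of(n,o); print(n,o,[(round(d["conf"],2),np.round(d["centre"]).tolist(),int(d["region"].sum())) for d in r][:3])
            except Exception as e: print(o,e)
E
```

```text
pics
{'clock': 0.0, 'joint_pos': [-1.255, 0.239, -0.014, 1.319, 0.0, 1.571], 'qd': [-0.001, 0.0, -0.002, -0.0, -0.001, -0.001], 'joint_efforts': [-0.001, -53.877, 34.644, 0.018, -0.0, -0.0], 'ee_pos': [0.163, -0.499, 0.239], 'eef_rot': [0.988, 0.157, -0.0, -0.001], 'wrist_force': [-0.626, 0.216, -0.596], 'wrist_torque': [0.079, -0.03, -0.001], 'width': 0.997}
scene {'mtx': [[480.7811, 0.0, 253.2828], [0.0, 480.7811, 197.2684], [0.0, 0.0, 1.0]], 'k1': -0.2007, 'R': [[-0.8581, -0.5136, 0.0006], [-0.2427, 0.4044, -0.8818], [0.4526, -0.7568, -0.4716]], 't': [0.5605, 0.1568, 1.2775]}
scene scraper [(0.88, [299.0, 178.0], 722)]
scene stone_stand [(0.98, [250.0, 239.0], 3042), (0.63, [297.0, 181.0], 797), (0.34, [294.0, 204.0], 1171)]
scene rack_seat [(0.64, [297.0, 205.0], 1195), (0.5, [306.0, 176.0], 725)]
scene stone [(0.86, [256.0, 215.0], 596)]
scene tamper [(0.69, [228.0, 197.0], 398)]
scene white_cup [(0.81, [255.0, 180.0], 445)]
scene kitchen_timer [(0.95, [234.0, 294.0], 626)]
scene scraper_handle [(0.56, [304.0, 182.0], 725)]
scene scraper_edge [(0.6, [307.0, 179.0], 814), (0.24, 
[... 182 characters left out ...]
, [-0.0019, -0.7497, -0.6618]], 't': [0.5808, -0.0138, 1.1524]}
side scraper [(0.61, [292.0, 154.0], 379)]
side stone_stand [(0.67, [287.0, 256.0], 4205)]
side rack_seat [(0.87, [292.0, 186.0], 1393)]
side stone [(0.79, [279.0, 232.0], 1032)]
side tamper [(0.61, [212.0, 200.0], 585)]
side white_cup [(0.93, [225.0, 165.0], 675)]
side kitchen_timer [(0.91, [324.0, 337.0], 921)]
side scraper_handle [(0.69, [291.0, 150.0], 353)]
side scraper_edge [(0.88, [293.0, 153.0], 330)]
wrist {'mtx': [[341.6088, 0.0, 251.9588], [0.0, 341.6088, 193.4095], [0.0, 0.0, 1.0]], 'k1': -0.0954, 'R': [[0.3102, -0.9507, -0.0], [-0.9178, -0.2995, 0.2605], [-0.2477, -0.0808, -0.9655]], 't': [-0.5246, -0.0331, 0.3771]}
```

```bash
python3 - <<'E'
import cv2
for n,(x0,y0,x1,y1) in dict(scene=(170,130,370,330),side=(160,110,400,350)).items():
    im=cv2.imread(f"pics/a_{n}.png")[y0:y1,x0:x1]
    f=600/(y1-y0); cv2.imwrite(f"pics/b_{n}.png",cv2.resize(im,None,fx=f,fy=f,interpolation=cv2.INTER_CUBIC))
E
```

```text
(no output)
```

View pics/a_scene.png

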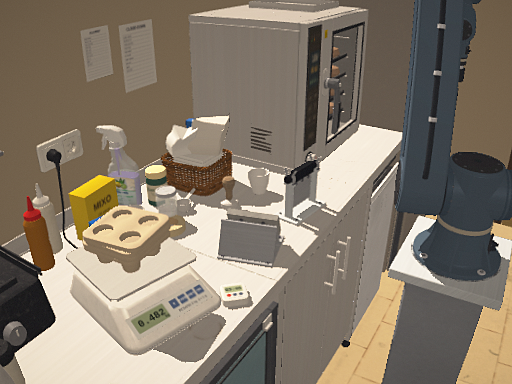

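View pics/b_scene.png

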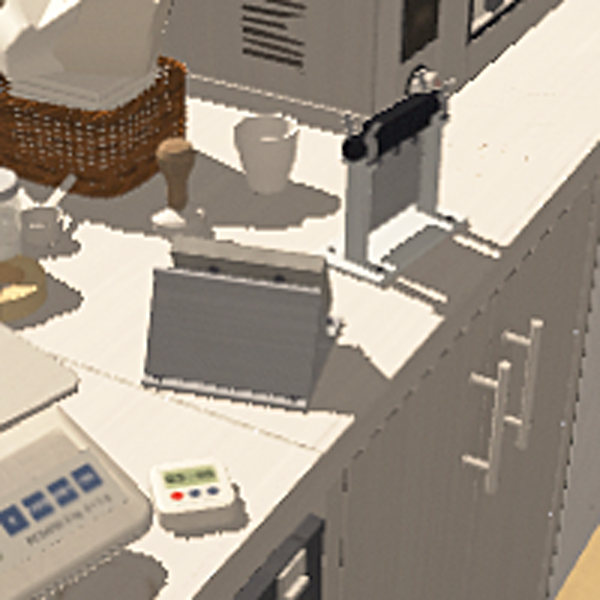

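View pics/b_side.png

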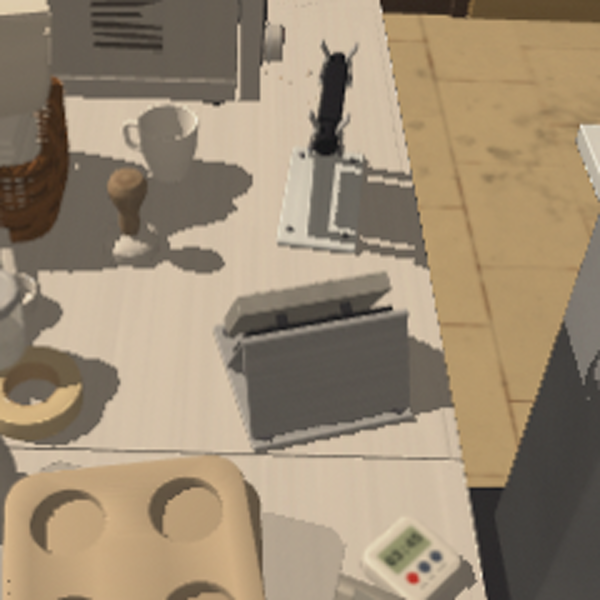

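View pics/a_wrist.png

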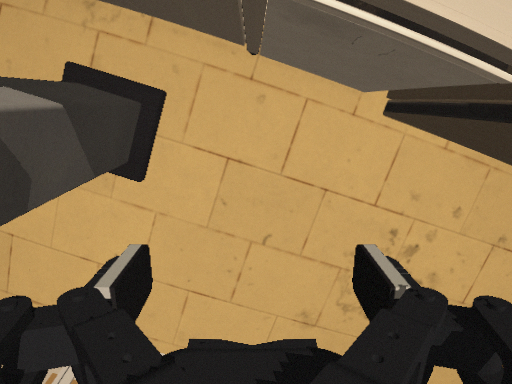

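```bash
cat > h.py <<'E'
import numpy as np,cv2
from scipy.spatial.transform import Rotation as Ro
from scipy.optimize import least_squares
from workcell import bot,cams
def D(m): return np.array([m["k1"],0,0,0,0.])
def ray(m,px):
    # model: slopes (x,y) drawn at 1+k1 r^2
    p=cv2.undistortPoints(np.array(px,float).reshape(-1,1,2),np.array(m["mtx"]),D(m)).reshape(-1,2)
    R=np.array(m["R"]);t=np.array(m["t"]);c=-R.T@t
    d=np.c_[p,np.ones(len(p))]@R
    return c,d/np.linalg.norm(d,axis=1)[:,None]
def proj(m,X):
    X=np.atleast_2d(X).astype(float)
    p,_=cv2.projectPoints(X,cv2.Rodrigues(np.array(m["R"]))[0],np.array(m["t"]),np.array(m["mtx"]),D(m)); return p.reshape(-1,2)
def onz(m,px,z):
    c,d=ray(m,px); return c+d*((z-c[2])/d[:,2])[:,None]
def tri(ms,pxs):
    A=np.zeros((3,3));b=np.zeros(3);L=[]
    for m,p in zip(ms,pxs):
        c,d=ray(m,[p]);P=np.eye(3)-np.outer(d[0],d[0]);A+=P;b+=P@c
        L.append((c,d[0]))
    X=np.linalg.solve(A,b); e=[np.linalg.norm((np.eye(3)-np.outer(d,d))@(X-c)) for c,d in L]
    return X,max(e)
def st():
    s=bot.get_state(); print({k:np.round(v,4).tolist() for k,v in s.items() if k not in("qd",)}); return s
E
python3 - <<'E'
from h import *
s=cams.camera_model("scene");d=cams.camera_model("side")
print("cams",ray(s,[[0,0]])[0],ray(d,[[0,0]])[0])
S=lambda x,y:(170+x/3,130+y/3); Q=lambda x,y:(160+x/2.5,110+y/2.5)
print("tool",Ro.from_quat(bot.get_state()["eef_rot"]).as_matrix().round(3))
pts={ "panel TL":(S(155,270),Q(405,312)) , "panel BR lip":(S(305,408),Q(256,448)),"panel BL lip":(S(145,385),Q(412,417))}
# note scene left/right ambiguous; try both
pp={"sTL":S(153,270),"sTR":S(328,288),"sBL":S(146,383),"sBR":S(306,407),"sblkTL":S(172,238),"sblkTR":S(326,260)}
qq={"dTL":Q(241,345),"dTR":Q(407,311),"dBL":Q(257,448),"dBR":Q(412,416),"dblkTL":Q(234,300),"dblkTR":Q(388,275)}
for a in pp: 
    b="d"+a[1:]
    X,e=tri([s,d],[pp[a],qq[b]]);print(a,X.round(4),round(e,4), onz(s,[pp[a]],0)[0].round(3),onz(d,[qq[b]],0)[0].round(3))
# handle ends
for n,a,b in (("near end",S(355,148),Q(325,145)),("far end",S(437,105),Q(338,58)),("mid",S(400,125),Q(331,100))):
    X,e=tri([s,d],[a,b]);print(n,X.round(4),round(e,4))
for n in("tamper","white_cup","kitchen_timer"):
    a=cams.regions_of("scene",n)[0]["centre"];b=cams.regions_of("side",n)[0]["centre"];X,e=tri([s,d],[a,b]);print(n,X.round(3),round(e,4))
E
```

```text
cams [-0.0592024   1.1912276   0.74041072] [0.58237655 0.88284047 0.73955012]
tool [[ 0.951  0.311 -0.   ]
 [ 0.311 -0.951  0.   ]
 [-0.    -0.    -1.   ]]
sTL [0.5709 0.3065 0.0911] 0.0029 [0.66  0.177 0.   ] [0.57 0.23 0.  ]
sTR [0.4243 0.2591 0.0915] 0.0054 [0.494 0.117 0.   ] [ 0.405  0.179 -0.   ]
sBL [0.5541 0.3471 0.0015] 0.0025 [0.556 0.342 0.   ] [0.555 0.349 0.   ]
sBR [0.4141 0.3096 0.0042] 0.0029 [0.417 0.3   0.   ] [0.415 0.31  0.   ]
sblkTL [0.578  0.2646 0.1012] 0.0024 [0.68  0.113 0.   ] [0.578 0.17  0.   ]
sblkTR [0.4406 0.229  0.1019] 0.0024 [0.521 0.071 0.   ] [0.419 0.128 0.   ]
near end [0.4917 0.0782 0.133 ] 0.0039
far end [ 0.4712 -0.075   0.1297] 0.0024
mid [ 0.4815 -0.0028  0.1288] 0.0022
tamper [0.689 0.093 0.03 ] 0.0016
white_cup [ 0.664 -0.033  0.046] 0.0024
kitchen_timer [0.433 0.462 0.009] 0.0042
```

Call:
step_arm --pt "0 0 -1 0 100" --pt "0 0 -1 0 100" --pt "0 0 -1 0 100" --pt "0 0 -1 0 100" --pt "0 0 -1 0 100" --pt "0 0 -1 0 100" --pt "0 0 -1 0 100" --pt "0 0 -1 0 100"

```text
clock: 2.15
ee_pos: [0.163, -0.4988, 0.4806]
eef_rot: [0.988, 0.157, 0.0, 0.0]
wrist_force: [0.1, -0.6, -0.1]
width: 0.998
```

```bash
python3 - <<'E'
from h import *
st()
for n in ("scene","side"):
    im=cams.read_camera(n)
    a=cams.regions_of(n,"stone");
    o=im[:,:,::-1].copy()
    for r in a[:1]: 
        c=r["region"].astype(np.uint8); k,_=cv2.findContours(c,0,1); cv2.drawContours(o,k,-1,(0,0,255),1)
    o=o[150:350,170:370]; cv2.imwrite(f"pics/c_{n}.png",cv2.resize(o,None,fx=3,fy=3,interpolation=cv2.INTER_NEAREST))
E
```

```text
{'clock': 2.15, 'joint_pos': [-1.255, 0.2993, 0.696, 1.9671, 0.0, 1.5708], 'joint_efforts': [-0.0013, -58.993, 25.7871, -2.1256, -0.0001, -0.0], 'ee_pos': [0.163, -0.4988, 0.4806], 'eef_rot': [0.9876, 0.1572, 0.0, 0.0002], 'wrist_force': [0.114, -0.6402, -0.1442], 'wrist_torque': [-0.025, -0.0229, 0.0173], 'width': 0.9978}
```

View pics/c_side.png

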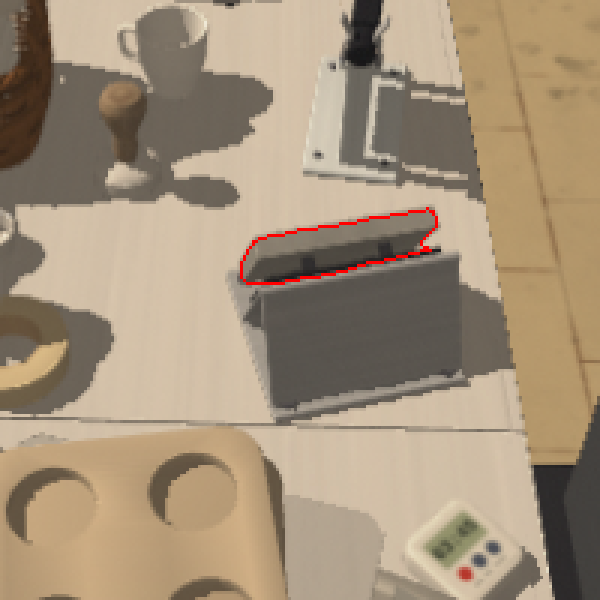

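View pics/c_scene.png

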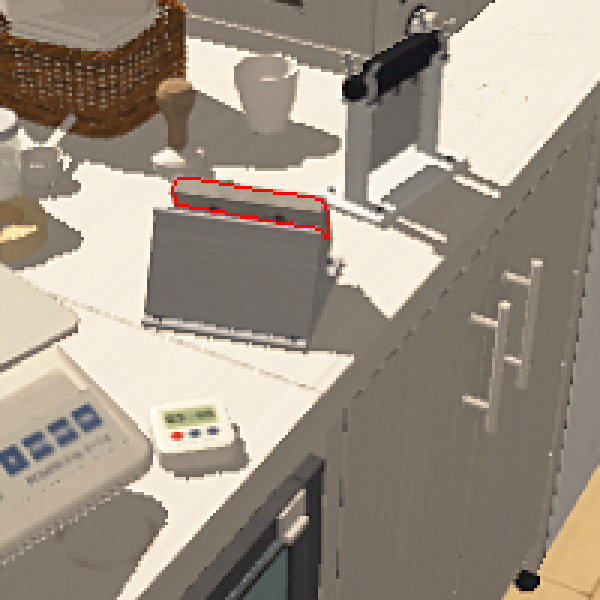

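Call:
step_arm --pt "0 0 -1 0 100" --pt "0 0 -1 0 100" --pt "0 0 -1 0 100" --pt "0 0 -1 0 100" --pt "0 0 -1 0 100" --pt "0 0 -1 0 100" --pt "0 0 -1 0 100" --pt "0 0 -1 0 100"

```text
clock: 3.15
ee_pos: [0.1477, -0.4521, 0.609]
eef_rot: [0.986, 0.157, 0.009, 0.053]
wrist_force: [-0.6, -0.6, 0.2]
width: 0.999
```

```bash
python3 - <<'E'
from h import *
s=st();print(Ro.from_quat(s["eef_rot"]).as_matrix().round(3))
E
```

```text
{'clock': 3.15, 'joint_pos': [-1.255, 0.3042, 1.1086, 2.2668, 0.0, 1.5708], 'joint_efforts': [-0.0007, -46.3555, 23.9221, -1.2346, -0.0001, 0.0], 'ee_pos': [0.1477, -0.4521, 0.609], 'eef_rot': [0.9861, 0.157, 0.0085, 0.0535], 'wrist_force': [-0.5572, -0.6483, 0.1999], 'wrist_torque': [0.1, -0.0059, 0.0479], 'width': 0.9993}
[[ 0.951  0.309  0.034]
 [ 0.311 -0.945 -0.103]
 [ 0.     0.108 -0.994]]
```

Call:
step_arm --pt "0 0 -1 0 100" --pt "0 0 -1 0 100" --pt "0 0 -1 0 100" --pt "0 0 -1 0 100" --pt "0 0 1 0 100" --pt "0 0 1 0 100" --pt "0 0 1 0 100" --pt "0 0 1 0 100"

```text
clock: 3.95
ee_pos: [0.1433, -0.4387, 0.5283]
eef_rot: [0.983, 0.157, 0.015, 0.091]
wrist_force: [-0.3, -0.9, 0.3]
width: 1.005
```

```bash
python3 - <<'E'
from h import *
s=st();print(Ro.from_quat(s["eef_rot"]).as_matrix().round(3))
E
```

```text
{'clock': 3.95, 'joint_pos': [-1.255, 0.058, 0.4993, 1.8265, -0.0, 1.5708], 'joint_efforts': [0.0005, -37.4758, 36.7042, 0.5212, 0.0, 0.0], 'ee_pos': [0.1433, -0.4387, 0.5283], 'eef_rot': [0.9833, 0.1566, 0.0146, 0.0915], 'wrist_force': [-0.2826, -0.9307, 0.3162], 'wrist_torque': [0.1708, 0.0367, 0.006], 'width': 1.0046}
[[ 0.951  0.305  0.057]
 [ 0.311 -0.934 -0.175]
 [-0.     0.184 -0.983]]
```

```bash
cat >> h.py <<'E'
def rows(wps,grip=100,step=1.0,R=None,p=None,n8=True,off=None):
    """wps: list of (pos or None, yaw_deg_total_turn about tool z) ; sequential. prints rows"""
    s=bot.get_state()
    if R is None: R=Ro.from_quat(s["eef_rot"]).as_matrix()
    if p is None: p=np.array(s["ee_pos"])
    out=[]
    for w,turn in wps:
        w=p if w is None else np.array(w,float)
        left=turn/8.0
        for _ in range(200):
            d=R.T@(w-p)/0.03
            m=max(np.abs(d).max(),np.linalg.norm(d)*0.03/0.049)
            if m<0.03 and abs(left)<0.03: break
            k=max(m/step,abs(left),1e-9); k=max(1,np.ceil(k-0.05))
            a=np.round(np.clip(d/k if m/step>=k-1 else d/max(1,np.ceil(m/step)),-1,1),2); t=float(np.round(np.clip(left,-1,1),2)) 
            out.append([*a.tolist(),t,grip]); p=p+R@(a*0.03); R=R@Ro.from_euler("z",t*8,degrees=True).as_matrix(); left-=t
    while n8 and len(out)%8: out.append([0,0,0,0,grip])
    for i in range(0,len(out),8): print([[ (0 if v==0 else v) for v in r] for r in out[i:i+8]])
    print("end",p.round(4),R.round(3).tolist(),len(out)/8)
    return R,p
E
python3 - <<'E'
from h import *
rows([((.33,-.22,.50),0),((.42,.02,.48),0),((.28,.30,.48),0),((.08,.42,.5),0),((-.13,.44,.5),0)])
E
```

```text
[[0.91, -0.56, 0, 0, 100], [0.91, -0.57, 0, 0, 100], [0.91, -0.56, 0, 0, 100], [0.91, -0.57, 0, 0, 100], [0.91, -0.56, 0, 0, 100], [0.91, -0.57, 0, 0, 100], [0.91, -0.56, 0, 0, 100], [0.9, -0.57, 0, 0, 100]]
[[0.91, -0.56, 0, 0, 100], [0.76, -0.96, -0.08, 0, 100], [0.76, -0.95, -0.08, 0, 100], [0.76, -0.96, -0.08, 0, 100], [0.76, -0.95, -0.08, 0, 100], [0.77, -0.96, -0.08, 0, 100], [0.76, -0.95, -0.09, 0, 100], [0.77, -0.96, -0.08, 0, 100]]
[[-0.14, -0.92, -0.17, 0, 100], [-0.14, -0.92, -0.17, 0, 100], [-0.14, -0.92, -0.17, 0, 100], [-0.14, -0.92, -0.17, 0, 100], [-0.14, -0.92, -0.18, 0, 100], [-0.14, -0.92, -0.17, 0, 100], [-0.14, -0.92, -0.18, 0, 100], [-0.14, -0.92, -0.17, 0, 100]]
[[-0.14, -0.93, -0.18, 0, 100], [-0.14, -0.92, -0.17, 0, 100], [-0.14, -0.93, -0.18, 0, 100], [-0.85, -0.94, -0.29, 0, 100], [-0.85, -0.94, -0.29, 0, 100], [-0.85, -0.94, -0.29, 0, 100], [-0.85, -0.94, -0.29, 0, 100], [-0.85, -0.94, -0.29, 0, 100]]
[[-0.85, -0.95, -0.28, 0, 100], [-0.92, -0.39, -0.07, 0, 100], [-0.92, -0.39, -0.08, 0, 100], [-0.92, -0.4, -0.07, 0, 100], [-0.92, -0.39, -0.08, 0, 100], [-0.92, -0.4, -0.07, 0, 100], [-0.92, -0.39, -0.08, 0, 100], [-0.92, -0.4, -0.07, 0, 100]]
end [-0.1299  0.44    0.4999] [[0.951, 0.305, 0.057], [0.311, -0.934, -0.175], [-0.0, 0.184, -0.983]] 5.0
```

Call:
step_arm --pt "0.9 -0.56 0 0 100" --pt "0.9 -0.57 0 0 100" --pt "0.9 -0.56 0 0 100" --pt "0.9 -0.57 0 0 100" --pt "0.9 -0.56 0 0 100" --pt "0.9 -0.57 0 0 100" --pt "0.9 -0.56 0 0 100" --pt "0.9 -0.57 0 0 100"

```text
clock: 4.75
ee_pos: [0.3077, -0.2442, 0.5045]
eef_rot: [0.983, 0.156, 0.015, 0.091]
wrist_force: [0.3, -0.4, -0.1]
width: 0.997
```

Call:
step_arm --pt "0.9 -0.56 0 0 100" --pt "0.76 -0.95 -0.08 0 100" --pt "0.76 -0.95 -0.08 0 100" --pt "0.76 -0.95 -0.08 0 100" --pt "0.76 -0.95 -0.08 0 100" --pt "0.77 -0.95 -0.08 0 100" --pt "0.76 -0.95 -0.08 0 100" --pt "0.76 -0.95 -0.08 0 100"

```text
clock: 5.55
ee_pos: [0.418, 0.0192, 0.4814]
eef_rot: [0.983, 0.157, 0.015, 0.091]
wrist_force: [1.1, -0.2, 0.2]
width: 1.001
```

```bash
python3 - <<'E'
from h import *
s=st();m=cams.camera_model("wrist");im=cams.read_camera("wrist");cv2.imwrite("pics/d_w.png",im[:,:,::-1])
np.save("d_m.npy",m,allow_pickle=True)
print(cams.regions_of("wrist","scraper_handle")[:1] and cams.regions_of("wrist","scraper_handle")[0]["centre"])
E
```

```text
{'clock': 5.55, 'joint_pos': [0.176, 0.0606, 0.3779, 1.8611, -0.1827, 2.999], 'joint_efforts': [-5.082, -42.2322, 31.6233, -0.1806, -0.5491, -1.2598], 'ee_pos': [0.418, 0.0192, 0.4814], 'eef_rot': [0.9833, 0.1567, 0.015, 0.091], 'wrist_force': [1.066, -0.1674, 0.2447], 'wrist_torque': [0.1892, 0.0733, 0.0462], 'width': 1.0014}
[229.2, 107.6]
```

View pics/d_w.png

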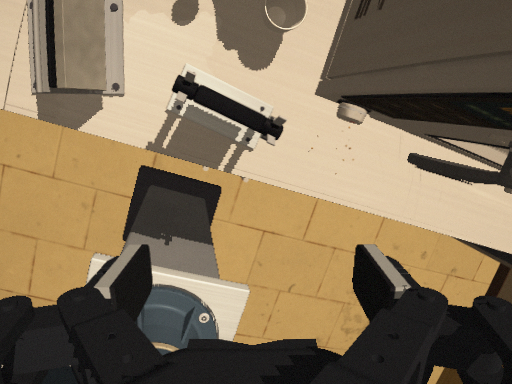

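```bash
python3 - <<'E'
from h import *
m=np.load("d_m.npy",allow_pickle=True).item()
# handle ends in wrist picture
A=onz(m,[[178,84],[278,131],[228,107.5]],.135);print(A.round(4), np.linalg.norm(A[0]-A[1]),np.degrees(np.arctan2(*(A[0]-A[1])[1::-1])))
# stone block corners, stand foot
print(onz(m,[[124,95],[108,-5],[30,93],[48,90],[104,88]],0).round(3)); print(onz(m,[[48,88],[104,88],[63,86]],.10).round(3))
rows([((.28,.30,.48),-88),((.08,.42,.5),-64),((-.13,.44,.5),-56)])
E
```

```text
[[ 0.4927  0.0808  0.135 ]
 [ 0.4742 -0.0698  0.135 ]
 [ 0.4836  0.0082  0.135 ]] 0.15166146460911983 83.00124958791969
[[0.454 0.166 0.   ]
 [0.6   0.23  0.   ]
 [0.414 0.314 0.   ]
 [0.427 0.287 0.   ]
 [0.456 0.2   0.   ]]
[[0.437 0.251 0.1  ]
 [0.458 0.178 0.1  ]
 [0.445 0.232 0.1  ]]
[[-0.13, -0.92, -0.17, -1.0, 100], [0, -0.93, -0.17, -1.0, 100], [0.13, -0.93, -0.17, -1.0, 100], [0.26, -0.9, -0.17, -1.0, 100], [0.44, -1.0, -0.2, -1.0, 100], [0.57, -0.92, -0.2, -1.0, 100], [0.7, -0.84, -0.2, -1.0, 100], [0.81, -0.73, -0.2, -1.0, 100]]
[[0.9, -0.61, -0.2, -1.0, 100], [0.97, -0.48, -0.19, -1.0, 100], [0, 0, 0, -1.0, 100], [0.92, -0.88, -0.29, -1.0, 100], [0.86, -0.62, -0.24, -1.0, 100], [0.93, -0.49, -0.24, -1.0, 100], [0.99, -0.36, -0.24, -1.0, 100], [0.78, -0.16, -0.18, -1.0, 100]]
[[0.79, -0.05, -0.18, -1.0, 100], [0.79, 0.06, -0.18, -1.0, 100], [0.77, 0.16, -0.18, -1.0, 100], [1.0, -0.08, -0.07, -1.0, 100], [1.0, 0.06, -0.07, -1.0, 100], [0.98, 0.2, -0.07, -1.0, 100], [0.95, 0.33, -0.08, -1.0, 100], [0.89, 0.46, -0.07, -1.0, 100]]
[[0.81, 0.58, -0.08, -1.0, 100], [0.73, 0.69, -0.07, -1.0, 100], [0, 0, 0, 0, 100], [0, 0, 0, 0, 100], [0, 0, 0, 0, 100], [0, 0, 0, 0, 100], [0, 0, 0, 0, 100], [0, 0, 0, 0, 100]]
end [-0.1299  0.4399  0.5   ] [[-0.693, -0.718, 0.056], [-0.715, 0.677, -0.174], [0.087, -0.161, -0.983]] 4.0
```

```bash
python3 - <<'E'
import cv2
im=cv2.imread("pics/d_w.png")
cv2.imwrite("pics/e1.png",cv2.resize(im[0:150,0:200],None,fx=4,fy=4,interpolation=cv2.INTER_CUBIC))
cv2.imwrite("pics/e2.png",cv2.resize(im[50:160,140:300],None,fx=5,fy=5,interpolation=cv2.INTER_CUBIC))
E
```

View pics/e1.png

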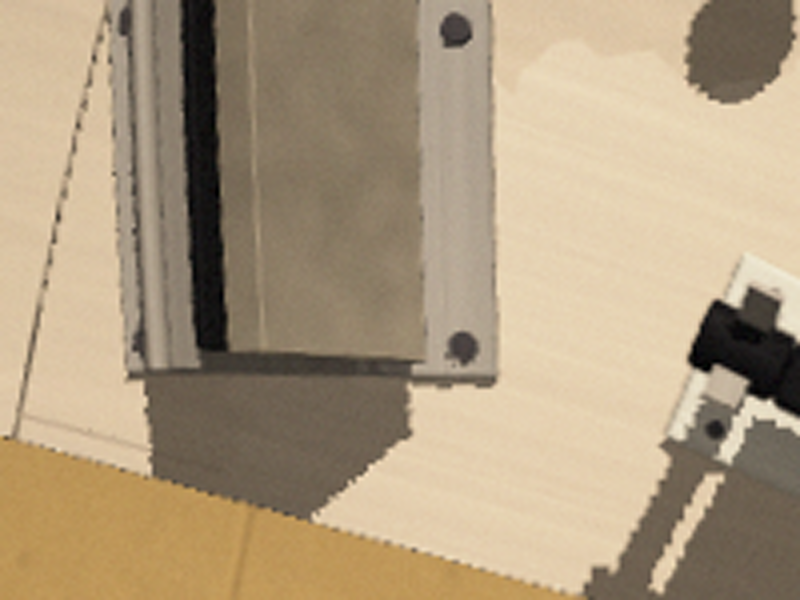

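View pics/e2.png

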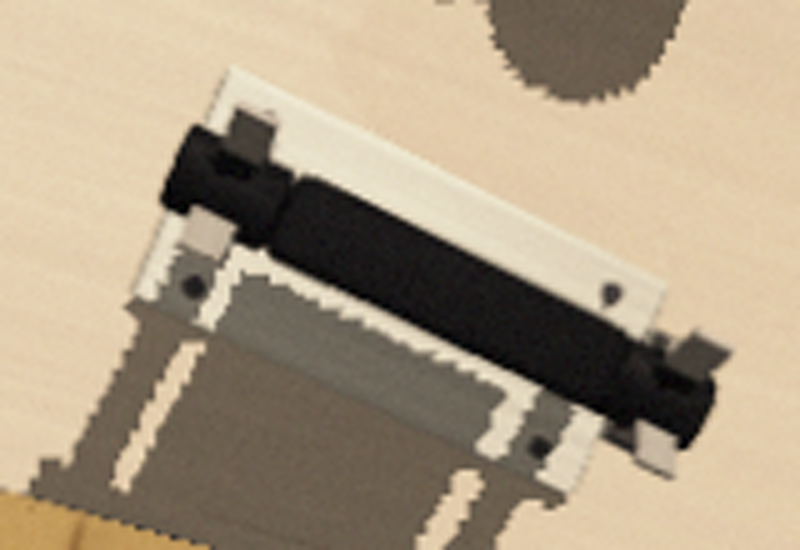

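Call:
step_arm --pt "-0.13 -0.92 -0.17 -1 100" --pt "0 -0.93 -0.17 -1 100" --pt "0.13 -0.93 -0.17 -1 100" --pt "0.26 -0.9 -0.17 -1 100" --pt "0.44 -1 -0.2 -1 100" --pt "0.57 -0.92 -0.2 -1 100" --pt "0.7 -0.84 -0.2 -1 100" --pt "0.81 -0.73 -0.2 -1 100"

```text
clock: 6.5
ee_pos: [0.309, 0.2393, 0.4813]
eef_rot: [0.75, 0.656, -0.036, 0.085]
wrist_force: [1.1, -0.1, 0.5]
width: 0.995
```

Call:
step_arm --pt "0.9 -0.61 -0.2 -1 100" --pt "0.97 -0.48 -0.19 -1 100" --pt "0.9 -0.4 -0.2 -1 100" --pt "0.9 -0.7 -0.28 -1 100" --pt "0.86 -0.62 -0.24 -1 100" --pt "0.93 -0.49 -0.24 -1 100" --pt "0.99 -0.36 -0.24 -1 100" --pt "0.78 -0.16 -0.18 -1 100"

```text
clock: 7.3
ee_pos: [0.1321, 0.4082, 0.4952]
eef_rot: [0.288, 0.953, -0.075, 0.053]
wrist_force: [0.7, -0.1, 0.2]
width: 1.0
```

```bash
python3 - <<'E'
from h import *
s=st()
rows([((-.13,.44,.5),-56)])
E
```

```text
{'clock': 7.3, 'joint_pos': [1.3258, 0.2468, 0.6428, 2.1225, -0.0975, 1.9198], 'joint_efforts': [-2.9501, -51.8504, 28.7348, 1.5653, -0.367, 1.7237], 'ee_pos': [0.1321, 0.4082, 0.4952], 'eef_rot': [0.2878, 0.9533, -0.075, 0.0526], 'wrist_force': [0.6507, -0.1289, 0.1713], 'wrist_torque': [0.1792, 0.0475, -0.0132], 'width': 1.0001}
[[0.97, -0.5, -0.11, -1.0, 100], [0.91, -0.32, -0.09, -1.0, 100], [0.94, -0.19, -0.09, -1.0, 100], [0.96, -0.05, -0.09, -1.0, 100], [0.95, 0.08, -0.09, -1.0, 100], [0.93, 0.21, -0.09, -1.0, 100], [0.9, 0.34, -0.09, -1.0, 100], [0.84, 0.46, -0.1, 0, 100]]
[[0.84, 0.46, -0.09, 0, 100], [0, 0, 0, 0, 100], [0, 0, 0, 0, 100], [0, 0, 0, 0, 100], [0, 0, 0, 0, 100], [0, 0, 0, 0, 100], [0, 0, 0, 0, 100], [0, 0, 0, 0, 100]]
end [-0.13    0.4399  0.5   ] [[-0.925, -0.376, 0.057], [-0.38, 0.909, -0.173], [0.013, -0.182, -0.983]] 2.0
```

Call:
step_arm --pt "0.97 -0.5 -0.1 -1 100" --pt "0.9 -0.3 -0.1 -1 100" --pt "0.95 -0.2 -0.1 -1 100" --pt "0.95 -0.05 -0.1 -1 100" --pt "0.95 0.1 -0.1 -1 100" --pt "0.95 0.2 -0.1 -1 100" --pt "0.9 0.35 -0.1 -1 100" --pt "0.85 0.45 -0.1 0 100"

```text
clock: 8.1
ee_pos: [-0.1009, 0.438, 0.5007]
eef_rot: [-0.193, 0.977, -0.091, 0.011]
wrist_force: [0.2, 0.5, -0.1]
width: 0.996
```

Call:
step_arm --pt "0.85 0.45 -0.5 0 100" --pt "0 0 -1 0 100" --pt "0 0 -1 0 100" --pt "0 0 -1 0 100" --pt "0 0 -1 0 100" --pt "0 0 -1 0 100" --pt "0 0 -1 0 100" --pt "0 0 -1 0 100"

```text
clock: 8.9
ee_pos: [-0.1239, 0.4205, 0.5691]
eef_rot: [-0.192, 0.981, -0.021, 0.005]
wrist_force: [-1.0, -0.3, 0.8]
width: 1.001
```

```bash
python3 - <<'E'
from h import *
s=st();print(Ro.from_quat(s["eef_rot"]).as_matrix().round(3))
E
```

```text
{'clock': 8.9, 'joint_pos': [1.8607, 0.2787, 0.9328, 2.2667, -0.005, 1.4753], 'joint_efforts': [-0.1291, -47.5502, 25.878, 0.5112, -0.0238, -0.0046], 'ee_pos': [-0.1239, 0.4205, 0.5691], 'eef_rot': [-0.1915, 0.9813, -0.0206, 0.0045], 'wrist_force': [-0.9937, -0.299, 0.7952], 'wrist_torque': [0.0634, -0.0148, 0.0681], 'width': 1.0007}
[[-0.927 -0.376  0.017]
 [-0.376  0.926 -0.039]
 [-0.001 -0.042 -0.999]]
```

Call:
step_arm --pt "0 0 -1 0 100" --pt "0 0 -1 0 100" --pt "0 0 -0.4 0 100" --pt "-0.95 -0.3 0.5 -1 100" --pt "-0.95 -0.3 0.5 -1 100" --pt "-0.95 -0.3 0.5 -1 100" --pt "-0.95 -0.1 0.5 -1 100" --pt "-0.95 0 0.3 -1 100"

```text
clock: 9.7
ee_pos: [0.0059, 0.4713, 0.5187]
eef_rot: [-0.518, 0.855, 0.001, 0.003]
wrist_force: [0.1, -0.7, -0.4]
width: 1.001
```

```bash
python3 - <<'E'
from h import *
s=st();print(Ro.from_quat(s["eef_rot"]).as_matrix().round(3))
rows([((.2,.38,.5),-12),((.40,.12,.42),-9),((.483,.01,.30),0)])
E
```

```text
{'clock': 9.7, 'joint_pos': [1.5606, 0.225, 0.6993, 2.0393, -0.0037, 0.4714], 'joint_efforts': [1.4339, -52.8875, 28.2261, 0.1266, -0.1676, 2.7045], 'ee_pos': [0.0059, 0.4713, 0.5187], 'eef_rot': [-0.5181, 0.8553, 0.0015, 0.0031], 'wrist_force': [0.0611, -0.7134, -0.385], 'wrist_torque': [0.0085, 0.0209, 0.0186], 'width': 1.001}
[[-0.463 -0.886  0.004]
 [-0.886  0.463  0.006]
 [-0.007 -0.001 -1.   ]]
[[-0.04, -0.89, 0.08, -1.0, 100], [0.09, -0.89, 0.08, -0.5, 100], [0.15, -0.88, 0.08, 0, 100], [0.15, -0.88, 0.08, 0, 100], [0.15, -0.88, 0.08, 0, 100], [0.15, -0.88, 0.08, 0, 100], [0.15, -0.88, 0.07, 0, 100], [0.15, -0.89, 0.08, 0, 100]]
[[0.73, -0.97, 0.29, -1.0, 100], [0.98, -0.98, 0.34, -0.12, 100], [1.0, -0.97, 0.34, -0.01, 100], [1.0, -0.97, 0.33, 0, 100], [1.0, -0.96, 0.34, 0, 100], [1.0, -0.97, 0.33, 0, 100], [1.0, -0.96, 0.34, 0, 100], [0.99, -0.97, 0.33, 0, 100]]
[[0.84, -0.79, 1.0, 0, 100], [0.84, -0.79, 1.0, 0, 100], [0.84, -0.79, 0.99, 0, 100], [0.83, -0.78, 1.0, 0, 100], [0, 0, 0, 0, 100], [0, 0, 0, 0, 100], [0, 0, 0, 0, 100], [0, 0, 0, 0, 100]]
end [0.4829 0.0101 0.3   ] [[-0.114, -0.993, 0.004], [-0.993, 0.114, 0.006], [-0.006, -0.003, -1.0]] 3.0
```

Call:
step_arm --pt "-0.05 -0.9 0.1 -1 100" --pt "0.1 -0.9 0.1 -0.5 100" --pt "0.15 -0.9 0.1 0 100" --pt "0.15 -0.9 0.1 0 100" --pt "0.15 -0.9 0.1 0 100" --pt "0.15 -0.9 0.1 0 100" --pt "0.15 -0.9 0.1 0 100" --pt "0.15 -0.9 0.1 0 100"

```text
clock: 10.5
ee_pos: [0.2029, 0.3775, 0.4949]
eef_rot: [-0.603, 0.798, 0.001, 0.003]
wrist_force: [0.9, 1.1, 0.6]
width: 0.997
```

Call:
step_arm --pt "0.75 -0.95 0.3 -1 100" --pt "1 -0.97 0.35 -0.15 100" --pt "1 -0.97 0.35 0 100" --pt "1 -0.97 0.35 0 100" --pt "1 -0.97 0.35 0 100" --pt "1 -0.97 0.35 0 100" --pt "1 -0.97 0.35 0 100" --pt "1 -0.97 0.35 0 100"

```text
clock: 11.3
ee_pos: [0.4014, 0.1148, 0.4115]
eef_rot: [-0.665, 0.747, 0.001, 0.003]
wrist_force: [0.6, 1.3, -0.4]
width: 0.999
```

```bash
python3 - <<'E'
from h import *
s=st();print(Ro.from_quat(s["eef_rot"]).as_matrix().round(3))
rows([((.483,-.01,.30),0)])
E
```

```text
{'clock': 11.3, 'joint_pos': [0.2753, 0.0469, 0.1924, 1.7111, 0.0045, -1.179], 'joint_efforts': [6.4949, -42.5381, 34.3349, 1.2136, -0.1281, 1.5215], 'ee_pos': [0.4014, 0.1148, 0.4115], 'eef_rot': [-0.6647, 0.7471, 0.0009, 0.0033], 'wrist_force': [0.633, 1.3185, -0.4001], 'wrist_torque': [0.0579, -0.0425, 0.0142], 'width': 0.9992}
[[-0.116 -0.993  0.004]
 [-0.993  0.116  0.006]
 [-0.006 -0.003 -1.   ]]
[[0.96, -0.79, 0.93, 0, 100], [0.96, -0.79, 0.92, 0, 100], [0.96, -0.8, 0.93, 0, 100], [0.96, -0.79, 0.92, 0, 100], [0, 0, 0, 0, 100], [0, 0, 0, 0, 100], [0, 0, 0, 0, 100], [0, 0, 0, 0, 100]]
end [ 0.4829 -0.0101  0.3   ] [[-0.116, -0.993, 0.004], [-0.993, 0.116, 0.006], [-0.006, -0.003, -1.0]] 1.0
```

Call:
step_arm --pt "0.5 -0.47 0.55 0 100" --pt "0.5 -0.47 0.55 0 100" --pt "0.5 -0.47 0.55 0 100" --pt "0.5 -0.47 0.55 0 100" --pt "0.5 -0.47 0.55 0 100" --pt "0.5 -0.47 0.55 0 100" --pt "0.37 -0.33 0.4 0 100" --pt "0 0 0 0 100"

```text
clock: 12.1
ee_pos: [0.4833, 0.0045, 0.2987]
eef_rot: [-0.664, 0.748, 0.002, 0.002]
wrist_force: [0.2, 0.7, -0.0]
width: 0.999
```

```bash
python3 - <<'E'
from h import *
s=st();m=cams.camera_model("wrist");im=cams.read_camera("wrist");cv2.imwrite("pics/f_w.png",im[:,:,::-1])
np.save("f_m.npy",m,allow_pickle=True)
r=cams.regions_of("wrist","scraper_handle")[0];print(r["centre"],r["region"].sum())
E
```

```text
{'clock': 12.1, 'joint_pos': [0.006, 0.1522, 0.0273, 1.4452, 0.0054, -1.4467], 'joint_efforts': [-0.9787, -46.9876, 35.0774, -0.7823, -0.0993, -0.363], 'ee_pos': [0.4833, 0.0045, 0.2987], 'eef_rot': [-0.6642, 0.7476, 0.0018, 0.002], 'wrist_force': [0.2107, 0.6743, -0.0004], 'wrist_torque': [0.0062, -0.0024, -0.0089], 'width': 0.9995}
[254.2, 173.5] 4576
```

View pics/f_w.png

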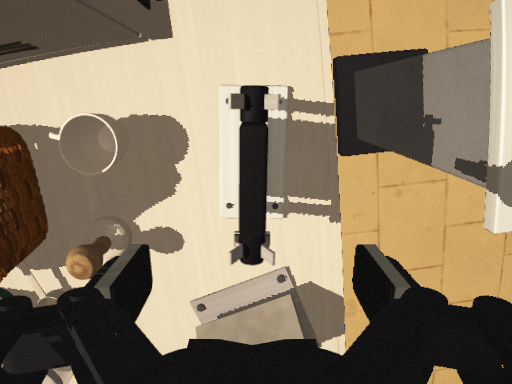

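```bash
python3 - <<'E'
from h import *
m=np.load("f_m.npy",allow_pickle=True).item()
im=cv2.imread("pics/f_w.png")
g=im.max(2)
for v in (130,145,160,175,190,205,220,230):
    c=[u for u in range(225,285) if g[v,u]<40]; print(v,c[0],c[-1],end=' | ')
for n,P,z in (("flat ends",[[253.5,122.5],[252,235]],.147),("ends",[[255,86.5],[251,264.5]],.135)):
    A=onz(m,P,z);print(n,A.round(4),np.linalg.norm(A[0]-A[1]).round(4),A.mean(0).round(4),np.degrees(np.arctan2(*(A[1]-A[0])[1::-1])))
for v in (130,145,160,175,190,205,220,230):
    c=[u for u in range(225,285) if g[v,u]<40]; A=onz(m,[[c[0]-.5,v],[c[-1]+.5,v]],.152); print(A.mean(0).round(4),(A[0]-A[1])[0].round(4))
E
python3 - <<'E'
import cv2
im=cv2.imread("pics/f_w.png")
cv2.imwrite("pics/f1.png",cv2.resize(im[75:275,200:310],None,fx=3,fy=3,interpolation=cv2.INTER_CUBIC))
cv2.imwrite("pics/f2.png",cv2.resize(im[255:355,170:350],None,fx=4,fy=4,interpolation=cv2.INTER_CUBIC))
E
```

```text
130 240 267 | 145 240 267 | 160 240 266 | 175 240 266 | 190 240 265 | 205 240 276 | 220 240 264 | 230 240 264 | flat ends [[ 0.4765 -0.0431  0.147 ]
 [ 0.4894  0.0551  0.147 ]] 0.099 [0.4829 0.006  0.147 ] 82.5025858692359
ends [[ 0.4717 -0.0718  0.135 ]
 [ 0.4945  0.0902  0.135 ]] 0.1636 [0.4831 0.0092 0.135 ] 81.99964221406434
[ 0.4772 -0.0374  0.152 ] 0.0225
[ 0.4786 -0.0253  0.152 ] 0.0228
[ 0.4804 -0.013   0.152 ] 0.0222
[ 4.819e-01 -4.000e-04  1.520e-01] 0.0224
[0.4839 0.0124 0.152 ] 0.0219
[0.4808 0.0262 0.152 ] 0.0315
[0.4875 0.0392 0.152 ] 0.0216
[0.4886 0.0484 0.152 ] 0.0218
```

View pics/f1.png

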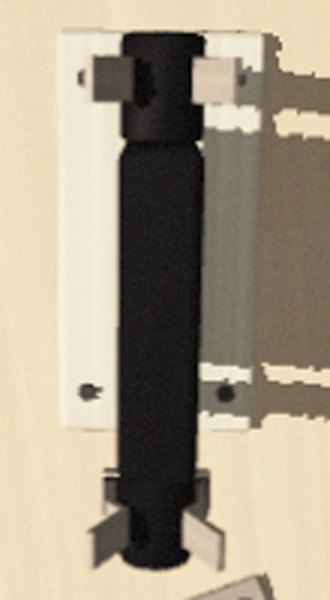

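View pics/f2.png

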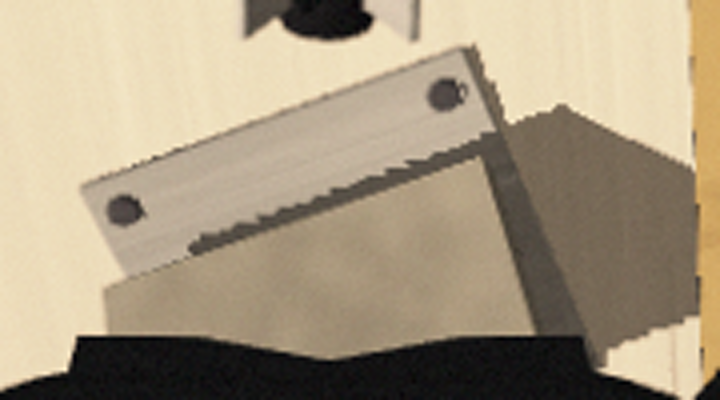

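```bash
python3 - <<'E'
from h import *
m=np.load("f_m.npy",allow_pickle=True).item();w=np.load("d_m.npy",allow_pickle=True).item()
A=onz(m,[[286.75,266.25],[190,301.25]],0.002);print("foot front",A.round(4),np.linalg.norm(A[0]-A[1]),np.degrees(np.arctan2(*(A[1]-A[0])[1::-1])))
# e1: foot corners near side: front-right (497,383)/4, (128,378)/4 (rear) z 0
B=onz(w,[[497/4,382/4],[130/4,378/4]],0.002);print("foot near side from d",B.round(4),np.linalg.norm(B[0]-B[1]))
# stone bottom front corners: tri between two wrist views for the near-robot corner
X,e=tri([m,w],[[290.75,293.75],[424/4,360/4]]);print("stone low near corner",X.round(4),e)
for z in (.02,.025,.03,.035,.04):
    C=onz(m,[[290.75,293.75],[195.75,327]],z);print(z,C.round(4).tolist(),np.linalg.norm(C[0]-C[1]).round(4))
# top front edge near corner from w: (265,352)/4
s=cams.camera_model("scene");d=cams.camera_model("side")
X,e=tri([w,s,d],[[265/4,352/4],(170+326/3,130+260/3),(160+388/2.5,110+275/2.5)]);print("top front near corner",X.round(4),e)
X,e=tri([s,d],[(170+172/3,130+238/3),(160+234/2.5,110+300/2.5)]);print("top front far corner",X.round(4),e)
print(Ro.from_quat(bot.get_state()["eef_rot"]).as_matrix().round(3))
E
```

```text
foot front [[0.4538 0.1667 0.002 ]
 [0.5979 0.2067 0.002 ]] 0.1495000493180831 15.532823026899878
foot near side from d [[0.4534 0.1654 0.002 ]
 [0.4128 0.3085 0.002 ]] 0.14882530302357014
stone low near corner [0.4543 0.1879 0.0387] 0.0003401784694989691
0.02 [[0.4529, 0.1998, 0.02], [0.5921, 0.2386, 0.02]] 0.1445
0.025 [[0.4532, 0.1966, 0.025], [0.5907, 0.2349, 0.025]] 0.1428
0.03 [[0.4535, 0.1934, 0.03], [0.5893, 0.2313, 0.03]] 0.141
0.035 [[0.4537, 0.1903, 0.035], [0.5879, 0.2276, 0.035]] 0.1393
0.04 [[0.454, 0.1871, 0.04], [0.5865, 0.224, 0.04]] 0.1375
top front near corner [0.4419 0.227  0.1003] 0.002703281949422717
top front far corner [0.578  0.2646 0.1012] 0.002374991626940778
[[-0.117 -0.993  0.003]
 [-0.993  0.117  0.006]
 [-0.006 -0.002 -1.   ]]
```

Call:
step_arm --pt "-0.05 0 0.95 -0.1 100" --pt "0 0 0.95 0 100" --pt "0 0 0.95 0 100" --pt "0 0 0.95 0 100" --pt "0 0 0.95 0 100" --pt "0 0 0.95 0 100" --pt "0 0 0.05 0 100" --pt "0 0 0 0 0" --grip_force 80

```text
clock: 13.0
ee_pos: [0.4841, 0.0086, 0.129]
eef_rot: [-0.67, 0.742, 0.001, 0.003]
wrist_force: [0.5, -0.2, 0.5]
width: 0.861
```

Call:
step_arm --pt "0 0 0 0 0" --pt "0 0 0 0 0" --pt "0 0 0 0 0" --pt "0 0 0 0 0" --pt "0 0 0 0 0" --pt "0 0 0 0 0" --pt "0 0 0 0 0" --pt "0 0 0 0 0"

```text
clock: 13.8
ee_pos: [0.4846, 0.008, 0.1293]
eef_rot: [-0.67, 0.742, 0.0, 0.004]
wrist_force: [-1.6, -0.4, 9.0]
width: 0.269
```

```bash
python3 - <<'E'
from h import *
s=st();im=cams.read_camera("side");cv2.imwrite("pics/g.png",cv2.resize(im[120:240,220:380,::-1],None,fx=4,fy=4))
E
```

```text
{'clock': 13.8, 'joint_pos': [0.013, 0.2312, -0.3176, 1.0164, 0.0057, -1.4549], 'joint_efforts': [-0.0367, -46.2575, 29.5462, -0.734, -0.0538, -0.0522], 'ee_pos': [0.4846, 0.008, 0.1293], 'eef_rot': [-0.6698, 0.7425, 0.0003, 0.004], 'wrist_force': [-1.5781, -0.4033, 9.0017], 'wrist_torque': [0.0436, 0.3235, -0.0426], 'width': 0.2694}
```

View pics/g.png

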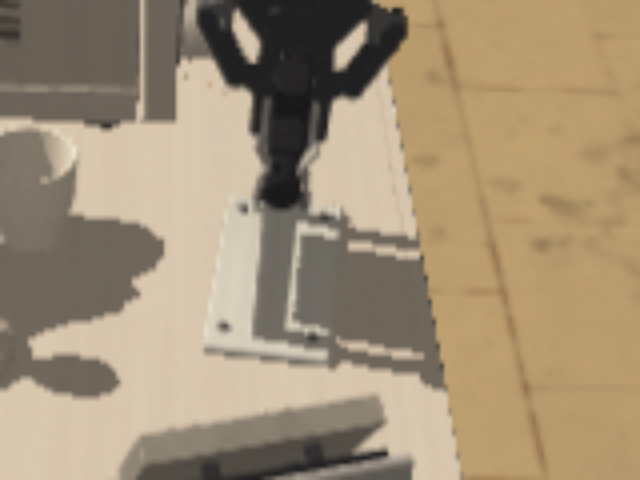

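Call:
step_arm --pt "0 0 -0.3 0 0" --pt "0 0 -0.5 0 0" --pt "0 0 -0.7 0 0" --pt "0 0 -1 0 0" --pt "0 0 -1 0 0" --pt "0 0 -1 0 0" --pt "0 0 -1 0 0" --pt "0 0 -1 0 0"

```text
clock: 14.65
ee_pos: [0.483, 0.0069, 0.325]
eef_rot: [-0.67, 0.742, 0.001, 0.003]
wrist_force: [0.8, -0.1, -2.6]
width: 0.266
```

```bash
python3 - <<'E'
from h import *
s=st()
im=cams.read_camera("side");cv2.imwrite("pics/g2.png",cv2.resize(im[60:240,180:380,::-1],None,fx=3.3,fy=3.3))
rows([((.33,-.22,.45),40),((.134,-.482,.48),27.3)],grip=0)
E
```

```text
{'clock': 14.65, 'joint_pos': [0.0109, 0.1476, 0.088, 1.507, 0.0055, -1.4573], 'joint_efforts': [0.0294, -49.3693, 32.7757, -1.6744, 0.0213, 0.0059], 'ee_pos': [0.483, 0.0069, 0.325], 'eef_rot': [-0.6699, 0.7424, 0.0007, 0.0034], 'wrist_force': [0.8251, -0.123, -2.5631], 'wrist_torque': [-0.0138, -0.0534, 0.0008], 'width': 0.2657}
[[1.0, 0.54, -0.51, 1.0, 0], [0.93, 0.34, -0.45, 1.0, 0], [0.97, 0.21, -0.45, 1.0, 0], [0.99, 0.07, -0.45, 1.0, 0], [1.0, -0.07, -0.45, 1.0, 0], [0.98, -0.2, -0.45, 0, 0], [0.98, -0.2, -0.45, 0, 0], [0.97, -0.21, -0.45, 0, 0]]
[[0.98, -0.2, -0.45, 0, 0], [0.98, -0.16, -0.1, 1.0, 0], [0.95, -0.29, -0.1, 1.0, 0], [0.9, -0.42, -0.1, 1.0, 0], [0.95, -0.62, -0.12, 0.41, 0], [0.91, -0.67, -0.12, 0, 0], [0.91, -0.67, -0.12, 0, 0], [0.91, -0.67, -0.11, 0, 0]]
[[0.91, -0.67, -0.12, 0, 0], [0.91, -0.67, -0.11, 0, 0], [0.9, -0.67, -0.12, 0, 0], [0, 0, 0, 0, 0], [0, 0, 0, 0, 0], [0, 0, 0, 0, 0], [0, 0, 0, 0, 0], [0, 0, 0, 0, 0]]
end [ 0.1341 -0.4819  0.4801] [[-0.957, -0.29, 0.01], [-0.29, 0.957, 0.006], [-0.011, 0.002, -1.0]] 3.0
```

View pics/g2.png

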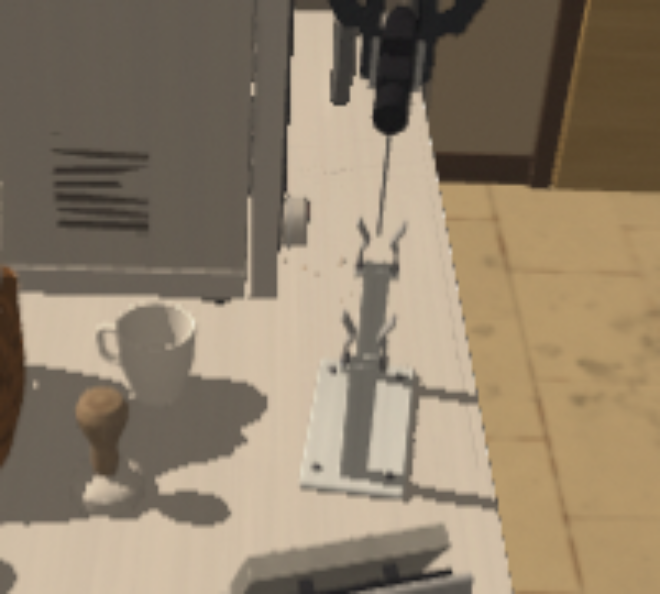

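Call:
step_arm --pt "1 0.5 -0.5 1 0" --pt "0.95 0.35 -0.45 1 0" --pt "0.95 0.2 -0.45 1 0" --pt "1 0.05 -0.45 1 0" --pt "1 -0.05 -0.45 1 0" --pt "1 -0.2 -0.45 0 0" --pt "1 -0.2 -0.45 0 0" --pt "1 -0.2 -0.45 0 0"

```text
clock: 15.5
ee_pos: [0.345, -0.1975, 0.432]
eef_rot: [-0.376, 0.927, 0.002, 0.003]
wrist_force: [0.6, -0.6, -2.5]
width: 0.273
```

Call:
step_arm --pt "1 -0.2 -0.45 0 0" --pt "1 -0.15 -0.1 1 0" --pt "0.95 -0.3 -0.1 1 0" --pt "0.9 -0.4 -0.1 1 0" --pt "0.95 -0.6 -0.1 0.4 0" --pt "0.9 -0.65 -0.1 0 0" --pt "0.9 -0.65 -0.1 0 0" --pt "0.9 -0.65 -0.1 0 0"

```text
clock: 16.3
ee_pos: [0.1922, -0.4006, 0.4644]
eef_rot: [-0.147, 0.989, 0.002, 0.002]
wrist_force: [1.4, -0.1, -2.4]
width: 0.27
```

Call:
step_arm --pt "0.9 -0.65 -0.5 0 0" --pt "0.9 -0.65 -0.5 0 0" --pt "0.9 -0.65 -0.5 0 0" --pt "0 0 -1 0 0" --pt "0 0 -1 0 0" --pt "0 0 -1 0 0" --pt "0 0 -1 0 0" --pt "0 0 -1 0 0"

```text
clock: 17.1
ee_pos: [0.1255, -0.455, 0.5926]
eef_rot: [-0.147, 0.989, -0.028, 0.006]
wrist_force: [-0.1, -0.2, -1.8]
width: 0.267
```

```bash
cat >> h.py <<'E'
def tilt():
    s=st();R=Ro.from_quat(s["eef_rot"]).as_matrix();z=R[:,2];x=R[:,0]
    print("tilt",np.degrees(np.arccos(-z[2])).round(2),"az",np.degrees(np.arctan2(z[1],z[0])).round(1),"r",np.hypot(*s["ee_pos"][:2]).round(3),"az tcp",np.degrees(np.arctan2(s["ee_pos"][1],s["ee_pos"][0])).round(1),"xaz",np.degrees(np.arctan2(x[1],x[0])).round(1)); return s,R
E
python3 -c "
from h import *
tilt()"
```

```text
{'clock': 17.1, 'joint_pos': [-1.305, 0.3113, 1.0654, 2.2677, 0.0051, -1.6001], 'joint_efforts': [-0.116, -47.9674, 25.8266, -0.2982, 0.0135, 0.0019], 'ee_pos': [0.1255, -0.455, 0.5926], 'eef_rot': [-0.1471, 0.9887, -0.0281, 0.0059], 'wrist_force': [-0.0843, -0.2146, -1.7611], 'wrist_torque': [0.0953, 0.0207, 0.0401], 'width': 0.2667}
tilt 3.29 az -69.6 r 0.472 az tcp -74.6 xaz -163.1
```

Call:
step_arm --pt "0 0.5 -1 0 0" --pt "0 0.5 -1 0 0" --pt "0 0.5 -1 0 0" --pt "0 0.5 -1 0 0" --pt "0 0.5 -1 0 0" --pt "0 0.5 -1 0 0" --pt "0 0.5 -1 0 0" --pt "0 0.5 -1 0 0"

```text
clock: 17.9
ee_pos: [0.0781, -0.2955, 0.6625]
eef_rot: [-0.146, 0.984, -0.097, 0.014]
wrist_force: [0.9, -0.0, -2.0]
width: 0.269
```

```bash
python3 -c "
from h import *
tilt()"
```

```text
{'clock': 17.9, 'joint_pos': [-1.3193, -0.015, 0.878, 2.2677, 0.0071, -1.6137], 'joint_efforts': [0.2455, -18.9777, 23.873, -1.8288, 0.0259, 0.0424], 'ee_pos': [0.0781, -0.2955, 0.6625], 'eef_rot': [-0.1463, 0.9844, -0.097, 0.0137], 'wrist_force': [0.939, -0.0242, -1.9549], 'wrist_torque': [0.198, 0.0146, 0.004], 'width': 0.2686}
tilt 11.24 az -73.5 r 0.306 az tcp -75.2 xaz -163.1
```

Call:
step_arm --pt "0 -0.2 -1 0 0" --pt "0 -0.2 -1 0 0" --pt "0 -0.2 -1 0 0" --pt "0 -0.2 -1 0 0" --pt "0 -0.2 -1 0 0" --pt "0 -0.2 -1 0 0" --pt "0 -0.2 -1 0 0" --pt "0 -0.2 -1 0 0"

```text
clock: 18.7
ee_pos: [0.0778, -0.2884, 0.7163]
eef_rot: [-0.144, 0.973, -0.181, 0.023]
wrist_force: [-0.9, -0.1, -1.9]
width: 0.27
```

```bash
python3 -c "
from h import *
tilt()"
```

```text
{'clock': 18.7, 'joint_pos': [-1.3123, -0.0509, 1.0112, 2.2669, 0.0051, -1.6056], 'joint_efforts': [-0.0785, -15.1495, 19.475, -4.456, 0.0241, -0.0187], 'ee_pos': [0.0778, -0.2884, 0.7163], 'eef_rot': [-0.1441, 0.9727, -0.1805, 0.0228], 'wrist_force': [-0.8581, -0.0741, -1.869], 'wrist_torque': [0.4512, 0.1106, 0.0365], 'width': 0.2696}
tilt 20.97 az -74.4 r 0.299 az tcp -74.9 xaz -163.2
```

Call:
step_arm --pt "0 -0.3 -1 0 0" --pt "0 -0.3 -1 0 0" --pt "0 -0.3 -1 0 0" --pt "0 -0.3 -1 0 0" --pt "0 -0.3 -1 0 0" --pt "0 -0.3 -1 0 0" --pt "0 -0.3 -1 0 0" --pt "0 -0.1 -0.4 0 0"

```text
clock: 19.5
ee_pos: [0.0743, -0.2683, 0.7683]
eef_rot: [-0.141, 0.955, -0.259, 0.032]
wrist_force: [-0.3, 0.1, -1.5]
width: 0.266
```

```bash
python3 -c "
from h import *
tilt()"
```

```text
{'clock': 19.5, 'joint_pos': [-1.3009, -0.0931, 1.1314, 2.267, 0.0002, -1.5949], 'joint_efforts': [-0.0283, -7.4369, 16.1033, -6.4174, -0.0034, 0.0034], 'ee_pos': [0.0743, -0.2683, 0.7683], 'eef_rot': [-0.1414, 0.9549, -0.2591, 0.0321], 'wrist_force': [-0.2507, 0.1027, -1.4896], 'wrist_torque': [0.7062, 0.1982, -0.0095], 'width': 0.2656}
tilt 30.27 az -74.5 r 0.278 az tcp -74.5 xaz -163.3
```

```bash
python3 - <<'E'
from h import *
rows([((.107,-.36,.52),1.2),((.32,-.15,.45),0),((.44,.08,.36),0),((.519,.20,.20),0)],grip=0)
E
```

```text
[[-0.03, 0.15, 0.98, 0.15, 0], [-0.03, 0.15, 0.97, 0, 0], [-0.03, 0.15, 0.98, 0, 0], [-0.03, 0.15, 0.97, 0, 0], [-0.02, 0.16, 0.98, 0, 0], [-0.03, 0.15, 0.97, 0, 0], [-0.02, 0.16, 0.98, 0, 0], [-0.03, 0.15, 0.97, 0, 0]]
[[-0.02, 0.16, 0.98, 0, 0], [-0.97, 0.59, -0.05, 0, 0], [-0.97, 0.59, -0.05, 0, 0], [-0.97, 0.59, -0.05, 0, 0], [-0.97, 0.59, -0.05, 0, 0], [-0.97, 0.6, -0.05, 0, 0], [-0.97, 0.59, -0.05, 0, 0], [-0.97, 0.6, -0.04, 0, 0]]
[[-0.97, 0.59, -0.05, 0, 0], [-0.97, 0.6, -0.04, 0, 0], [-0.85, 0.99, -0.09, 0, 0], [-0.84, 0.99, -0.08, 0, 0], [-0.85, 0.99, -0.09, 0, 0], [-0.84, 1.0, -0.08, 0, 0], [-0.85, 0.99, -0.09, 0, 0], [-0.84, 1.0, -0.08, 0, 0]]
[[-0.85, 0.99, -0.09, 0, 0], [-0.6, 0.9, 0.5, 0, 0], [-0.6, 0.9, 0.5, 0, 0], [-0.61, 0.9, 0.51, 0, 0], [-0.6, 0.9, 0.5, 0, 0], [-0.61, 0.9, 0.51, 0, 0], [-0.6, 0.9, 0.5, 0, 0], [0, 0, 0, 0, 0]]
end [0.519  0.2    0.2001] [[-0.963, -0.233, 0.135], [-0.269, 0.832, -0.486], [0.001, -0.504, -0.864]] 4.0
```

Call:
step_arm --pt "-0.03 0.15 0.98 0.15 0" --pt "-0.03 0.15 0.98 0 0" --pt "-0.03 0.15 0.98 0 0" --pt "-0.03 0.15 0.98 0 0" --pt "-0.03 0.15 0.98 0 0" --pt "-0.03 0.15 0.98 0 0" --pt "-0.03 0.15 0.98 0 0" --pt "-0.03 0.15 0.98 0 0"

```text
clock: 20.3
ee_pos: [0.1038, -0.3495, 0.5497]
eef_rot: [-0.133, 0.957, -0.257, 0.034]
wrist_force: [0.4, 0.1, -1.7]
width: 0.266
```

Call:
step_arm --pt "-0.03 0.15 0.98 0 0" --pt "-0.97 0.6 -0.05 0 0" --pt "-0.97 0.6 -0.05 0 0" --pt "-0.97 0.6 -0.05 0 0" --pt "-0.97 0.6 -0.05 0 0" --pt "-0.97 0.6 -0.05 0 0" --pt "-0.97 0.6 -0.05 0 0" --pt "-0.97 0.6 -0.05 0 0"

```text
clock: 21.1
ee_pos: [0.2696, -0.1965, 0.4696]
eef_rot: [-0.133, 0.956, -0.257, 0.035]
wrist_force: [0.5, -1.9, -2.0]
width: 0.263
```

Call:
step_arm --pt "-0.97 0.6 -0.05 0 0" --pt "-0.97 0.6 -0.05 0 0" --pt "-0.85 1 -0.1 0 0" --pt "-0.85 1 -0.1 0 0" --pt "-0.85 1 -0.1 0 0" --pt "-0.85 1 -0.1 0 0" --pt "-0.85 1 -0.1 0 0" --pt "-0.85 1 -0.1 0 0"

```text
clock: 21.9
ee_pos: [0.4188, 0.0514, 0.3783]
eef_rot: [-0.133, 0.957, -0.257, 0.034]
wrist_force: [1.1, -1.3, -0.9]
width: 0.264
```

```bash
python3 - <<'E'
from h import *
s,R=tilt()
rows([((.524,.19,.20),0)],grip=0)
im=cams.read_camera("side");cv2.imwrite("pics/h.png",cv2.resize(im[80:330,180:400,::-1],None,fx=2.4,fy=2.4))
E
```

```text
{'clock': 21.9, 'joint_pos': [0.4765, 0.0799, 0.0398, 1.6484, -0.5121, 0.2304], 'joint_efforts': [-2.6141, -46.102, 32.3484, 1.5842, -2.1381, -0.9014], 'ee_pos': [0.4188, 0.0514, 0.3783], 'eef_rot': [-0.1333, 0.9566, -0.2569, 0.0342], 'wrist_force': [1.1472, -1.3104, -0.8741], 'wrist_torque': [0.5963, 0.1178, -0.012], 'width': 0.2643}
tilt 30.04 az -74.5 r 0.422 az tcp 7.0 xaz -164.2
[[-0.78, 1.0, 0.56, 0, 0], [-0.77, 1.0, 0.57, 0, 0], [-0.78, 1.0, 0.56, 0, 0], [-0.77, 1.0, 0.57, 0, 0], [-0.78, 0.99, 0.56, 0, 0], [-0.77, 1.0, 0.57, 0, 0], [0, 0, 0, 0, 0], [0, 0, 0, 0, 0]]
end [0.5239 0.19   0.1999] [[-0.962, -0.238, 0.134], [-0.273, 0.832, -0.482], [0.003, -0.501, -0.866]] 1.0
```

View pics/h.png

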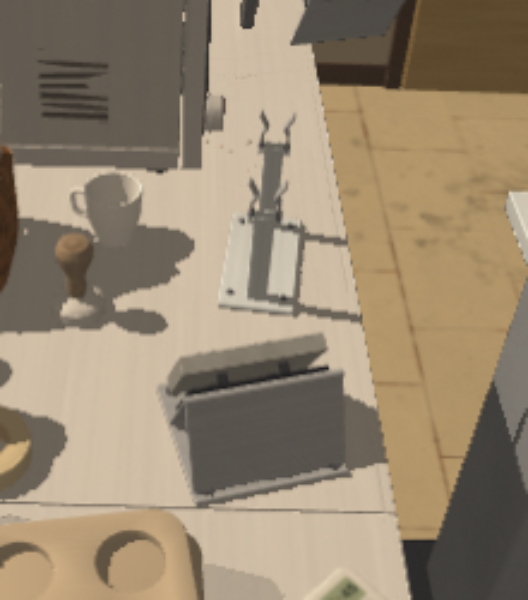

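Call:
step_arm --pt "-0.78 1 0.55 0 0" --pt "-0.78 1 0.55 0 0" --pt "-0.78 1 0.55 0 0" --pt "-0.78 1 0.55 0 0" --pt "-0.78 1 0.55 0 0" --pt "-0.78 1 0.6 0 0" --pt "0 0.2 0 0 0" --pt "0 0 0 0 0"

```text
clock: 22.75
ee_pos: [0.5221, 0.1943, 0.1972]
eef_rot: [-0.134, 0.956, -0.258, 0.033]
wrist_force: [-0.7, 0.2, -2.1]
width: 0.269
```

```bash
cat > stone.py <<'E'
from h import *
a=np.radians(-74.5);h=np.array([np.cos(a),np.sin(a),0]);k=np.array([0,0,1.])
xs=-.5*h+.8660254*k; zs=.8660254*h+.5*k; ys=np.cross(zs,xs); F=np.array([.5155,.228,.067]); S=np.c_[xs,ys,zs]
def rel():
    s,R=tilt(); p=np.array(s["ee_pos"]); e=p+R[:,2]*.1013+R[:,0]*.002
    hd=p-R[:,2]*.0057
    print("edge in stone(mm) from F",(S.T@(e-F)*1e3).round(1),"handle",(S.T@(hd-F)*1e3).round(1),"ang tooly/zs",np.degrees(np.arccos(abs(R[:,1]@zs))).round(2),"axis err deg", np.degrees(S.T@np.cross(-R[:,1] if -R[:,1]@zs>0 else R[:,1],zs)).round(2), "Fstone",(S.T@np.array(s["wrist_force"])).round(2)); return s,R,p,e
E
python3 - <<'E'
from stone import *
rel()
for n in ("side","scene"):
    im=cams.read_camera(n);cv2.imwrite(f"pics/i_{n}.png",cv2.resize(im[130:330,200:400] if n=="side" else im[130:280,190:340],None,fx=3 if n=="side" else 4,fy=3 if n=="side" else 4)[:,:,::-1])
E
```

```text
{'clock': 22.75, 'joint_pos': [0.6121, 0.4315, 0.0529, 1.3868, -0.4913, 0.3829], 'joint_efforts': [0.6792, -63.276, 31.6987, 1.6932, -1.9657, 0.146], 'ee_pos': [0.5221, 0.1943, 0.1972], 'eef_rot': [-0.1338, 0.9564, -0.2576, 0.0327], 'wrist_force': [-0.6997, 0.1638, -2.0708], 'wrist_torque': [0.6882, 0.1761, 0.025], 'width': 0.2687}
tilt 30.11 az -74.8 r 0.557 az tcp 20.4 xaz -164.2
edge in stone(mm) from F [-5.7  4.9 94.9] handle [101.3   2.6  94.7] ang tooly/zs 0.48 axis err deg [-0.47 -0.1   0.  ] Fstone [-1.62  0.63 -1.33]
```

View pics/i_side.png

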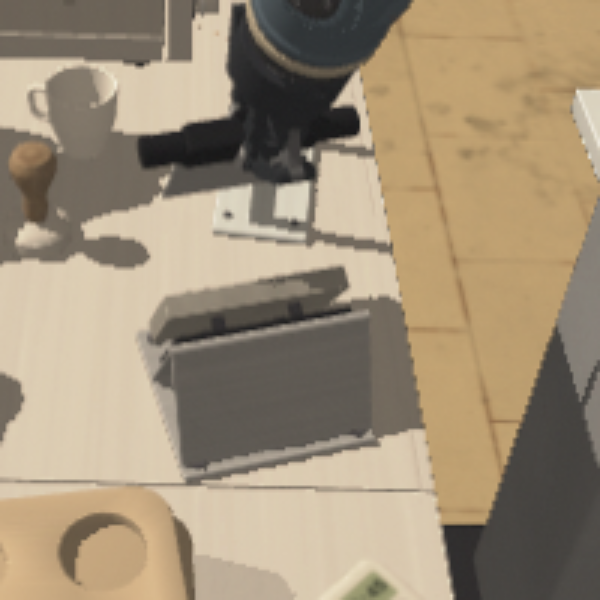

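View pics/i_scene.png

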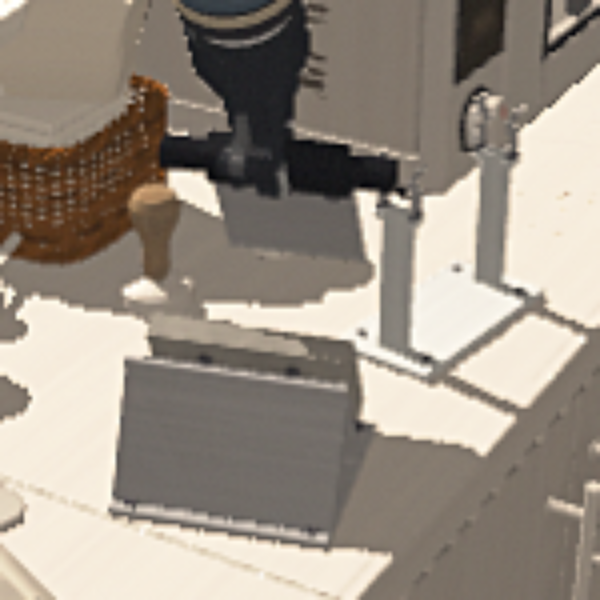

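Call:
step_arm --pt "-0.15 0.6 0.6 0 0" --pt "0 0.6 0 0 0" --pt "0 0.6 0 0 0" --pt "0 0.6 0 0 0" --pt "0 0.3 0 0 0" --pt "0 0.1 0 0 0" --pt "0 0.1 0 0 0" --pt "0 0 0 0 0"

```text
clock: 23.65
ee_pos: [0.5088, 0.2591, 0.1396]
eef_rot: [-0.133, 0.957, -0.257, 0.034]
wrist_force: [-0.1, 0.3, -1.3]
width: 0.267
```

```bash
python3 - <<'E'
from stone import *
rel()
m=cams.camera_model("wrist");im=cams.read_camera("wrist");cv2.imwrite("pics/j.png",im[:,:,::-1])
E
```

```text
{'clock': 23.65, 'joint_pos': [0.7105, 0.5257, 0.0553, 1.3421, -0.4704, 0.4921], 'joint_efforts': [0.5561, -71.3727, 30.3665, 2.8382, -1.9866, 0.0586], 'ee_pos': [0.5088, 0.2591, 0.1396], 'eef_rot': [-0.1331, 0.9566, -0.2571, 0.0342], 'wrist_force': [-0.1089, 0.257, -1.2767], 'wrist_torque': [0.7221, 0.1476, 0.0109], 'width': 0.2665}
tilt 30.06 az -74.5 r 0.571 az tcp 27.0 xaz -164.2
edge in stone(mm) from F [-22.6   0.1   8.9] handle [84.4 -1.9  8.8] ang tooly/zs 0.35 axis err deg [-0.35 -0.06 -0.  ] Fstone [-0.97  0.04 -0.88]
```

View pics/j.png

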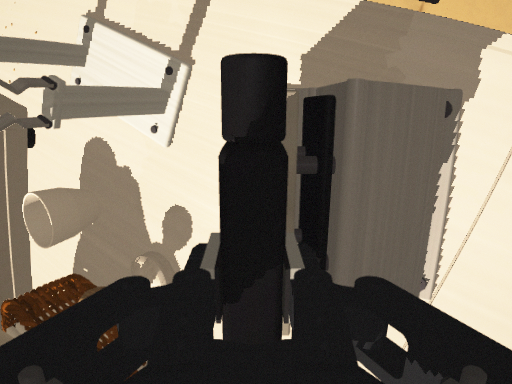

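Call:
step_arm --pt "0 0.1 0 0 0" --pt "0 0.1 0 0 0" --pt "0 0.05 0 0 0" --pt "0 0.05 0 0 0" --pt "0 0.05 0 0 0" --pt "0 0 0 0 0" --pt "0 0 0 0 0" --pt "0 0 0 0 0"

```text
clock: 24.5
ee_pos: [0.5065, 0.2676, 0.1345]
eef_rot: [-0.133, 0.957, -0.257, 0.034]
wrist_force: [3.3, -4.4, 5.2]
width: 0.268
```

```bash
python3 - <<'E'
from stone import *
rel()
E
```

```text
{'clock': 24.5, 'joint_pos': [0.7234, 0.5369, 0.0609, 1.3427, -0.4677, 0.5064], 'joint_efforts': [2.4593, -68.8237, 28.9959, 1.6164, 0.7454, 0.2506], 'ee_pos': [0.5065, 0.2676, 0.1345], 'eef_rot': [-0.133, 0.9565, -0.2572, 0.0344], 'wrist_force': [3.3228, -4.3887, 5.1794], 'wrist_torque': [-1.4028, -0.5502, 0.4316], 'width': 0.2681}
tilt 30.08 az -74.5 r 0.573 az tcp 27.8 xaz -164.2
edge in stone(mm) from F [-22.6   0.   -1.2] handle [84.4 -1.9 -1.4] ang tooly/zs 0.34 axis err deg [-0.33 -0.08 -0.  ] Fstone [ 1.93 -2.03  7.02]
```

Call:
step_arm --pt "0 0 -0.1 0 0" --pt "0 0 -0.2 0 0" --pt "0 0 -0.2 0 0" --pt "0 0 -0.2 0 0" --pt "0 0 -0.2 0 0" --pt "0 0 -0.2 0 0" --pt "0 0 -0.2 0 0" --pt "0 0 -0.2 0 0"

```text
clock: 25.3
ee_pos: [0.4996, 0.2885, 0.1725]
eef_rot: [-0.133, 0.956, -0.258, 0.033]
wrist_force: [1.4, -8.8, -1.3]
width: 0.265
```

```bash
python3 - <<'E'
from stone import *
rel()
E
```

```text
{'clock': 25.3, 'joint_pos': [0.7551, 0.5342, 0.1562, 1.4598, -0.4589, 0.5414], 'joint_efforts': [4.2472, -73.821, 33.1344, 0.8433, 0.4665, 0.0792], 'ee_pos': [0.4996, 0.2885, 0.1725], 'eef_rot': [-0.133, 0.9564, -0.258, 0.0328], 'wrist_force': [1.4013, -8.7944, -1.257], 'wrist_torque': [-1.452, -0.2999, 0.1166], 'width': 0.2651}
tilt 30.14 az -74.8 r 0.577 az tcp 30.0 xaz -164.3
edge in stone(mm) from F [21.3  1.4 -1.1] handle [128.3  -0.9  -1.4] ang tooly/zs 0.41 axis err deg [-0.38 -0.14  0.  ] Fstone [-5.51  1.    7.03]
```

Call:
step_arm --pt "0 -0.8 0 0 0" --pt "0 -0.9 -0.2 0 0" --pt "0 -0.9 -0.3 0 0" --pt "0 -0.9 -0.3 -0.5 0" --pt "0 0 0 -1 0" --pt "0 0 0 -1 0" --pt "0 0 0 -1 0" --pt "0 0 0 -1 0"

```text
clock: 26.1
ee_pos: [0.5215, 0.2145, 0.2456]
eef_rot: [-0.425, 0.868, -0.253, -0.048]
wrist_force: [-0.2, 0.3, -1.7]
width: 0.261
```

Call:
step_arm --pt "0 0 0 -1 0" --pt "0 0 0 -1 0" --pt "0 0 0 -1 0" --pt "0 0 0 -1 0" --pt "0 0 0 -1 0" --pt "0 0 0 -1 0" --pt "0 0 0 -1 0" --pt "0 0 0 -1 0"

```text
clock: 26.9
ee_pos: [0.5214, 0.2146, 0.2455]
eef_rot: [0.82, -0.511, 0.189, 0.175]
wrist_force: [-0.2, 0.1, -2.2]
width: 0.265
```

Call:
step_arm --pt "0 0 0 -1 0" --pt "0 0 0 -1 0" --pt "0 0 0 -1 0" --pt "0 0 0 -1 0" --pt "0 0 0 -1 0" --pt "0 0 0 -1 0" --pt "0 0 0 -1 0" --pt "0 0 0 -1 0"

```text
clock: 27.7
ee_pos: [0.5214, 0.2146, 0.2455]
eef_rot: [0.966, 0.001, 0.068, 0.249]
wrist_force: [0.1, -0.1, -2.3]
width: 0.272
```

```bash
python3 - <<'E'
from stone import *
rel()
E
```

```text
{'clock': 27.7, 'joint_pos': [0.6391, 0.4309, 0.1785, 1.5241, -0.483, -2.4544], 'joint_efforts': [0.0005, -67.524, 33.0529, 2.4422, -2.1022, 2.3084], 'ee_pos': [0.5214, 0.2146, 0.2455], 'eef_rot': [0.9662, 0.0014, 0.0679, 0.2488], 'wrist_force': [0.0878, -0.1359, -2.2994], 'wrist_torque': [0.6287, 0.1306, -0.0216], 'width': 0.2719}
tilt 29.89 az -74.7 r 0.564 az tcp 22.4 xaz 2.1
edge in stone(mm) from F [ 46.1  -3.9 102.1] handle [153.1  -2.1 101.8] ang tooly/zs 15.32 axis err deg [15.14  0.08  0.  ] Fstone [-2.07 -0.05 -1.02]
```

Call:
step_arm --pt "0 -0.3 0.3 -1 0" --pt "0 -0.5 0.4 -0.9 0" --pt "0 -0.5 0.5 0 0" --pt "0 -0.5 0.5 0 0" --pt "0 -0.5 0.5 0 0" --pt "0 -0.4 0.08 0 0" --pt "0 -0.2 0 0 0" --pt "0 -0.1 0 0 0"

```text
clock: 28.5
ee_pos: [0.515, 0.2577, 0.1425]
eef_rot: [0.958, 0.127, 0.036, 0.256]
wrist_force: [0.0, -0.2, -1.9]
width: 0.271
```

```bash
python3 - <<'E'
from stone import *
rel()
E
```

```text
{'clock': 28.5, 'joint_pos': [0.7019, 0.5284, 0.069, 1.3483, -0.4717, -2.6455], 'joint_efforts': [-0.0195, -71.2551, 29.9515, 2.7137, -1.9518, 0.0107], 'ee_pos': [0.515, 0.2577, 0.1425], 'eef_rot': [0.9576, 0.1266, 0.0359, 0.2564], 'wrist_force': [0.0062, -0.2191, -1.8784], 'wrist_torque': [0.627, 0.1389, 0.0199], 'width': 0.271}
tilt 30.01 az -74.5 r 0.576 az tcp 26.6 xaz 15.1
edge in stone(mm) from F [-21.5  -9.5  12.9] handle [85.5 -7.5 12.9] ang tooly/zs 0.43 axis err deg [ 0.43 -0.01  0.  ] Fstone [-1.73  0.05 -0.75]
```

Call:
step_arm --pt "-0.2 -0.1 0.05 0 0" --pt "0 -0.1 0 0 0" --pt "0 -0.1 0 0 0" --pt "0 -0.05 0 0 0" --pt "0 -0.05 0 0 0" --pt "0 -0.05 0 0 0" --pt "0 0 0 0 0" --pt "0 0 0 0 0"

```text
clock: 29.3
ee_pos: [0.5067, 0.2654, 0.1347]
eef_rot: [0.957, 0.126, 0.036, 0.257]
wrist_force: [-0.6, -3.3, 3.3]
width: 0.265
```

```bash
python3 - <<'E'
from stone import *
rel()
E
```

```text
{'clock': 29.3, 'joint_pos': [0.7205, 0.5345, 0.0572, 1.3403, -0.4683, -2.6244], 'joint_efforts': [1.3529, -69.3448, 30.0474, 1.2337, -0.7223, 0.2443], 'ee_pos': [0.5067, 0.2654, 0.1347], 'eef_rot': [0.9574, 0.1263, 0.036, 0.257], 'wrist_force': [-0.6025, -3.3285, 3.347], 'wrist_torque': [-0.6967, 0.248, 0.042], 'width': 0.2651}
tilt 30.08 az -74.5 r 0.572 az tcp 27.6 xaz 15.1
edge in stone(mm) from F [-23.5  -3.5   0.8] handle [83.5 -1.5  0.6] ang tooly/zs 0.47 axis err deg [ 0.47 -0.08 -0.  ] Fstone [1.38 1.47 4.31]
```

Call:
step_arm --pt "0 -0.06 0 0 0" --pt "0 0 0 0 0" --pt "0 0 -0.2 0 0" --pt "0 0 -0.25 0 0" --pt "0 0 -0.25 0 0" --pt "0 0 -0.25 0 0" --pt "0 0 -0.25 0 0" --pt "0 0 -0.3 0 0"

```text
clock: 30.1
ee_pos: [0.5, 0.2881, 0.172]
eef_rot: [0.957, 0.126, 0.035, 0.258]
wrist_force: [1.4, -7.3, -1.8]
width: 0.27
```

```bash
python3 - <<'E'
from stone import *
rel()
E
```

```text
{'clock': 30.1, 'joint_pos': [0.7546, 0.5337, 0.1539, 1.4568, -0.46, -2.5869], 'joint_efforts': [3.1487, -73.6657, 32.4378, 0.8311, 0.031, 0.1509], 'ee_pos': [0.5, 0.2881, 0.172], 'eef_rot': [0.9573, 0.1263, 0.0353, 0.2578], 'wrist_force': [1.3873, -7.2738, -1.8439], 'wrist_torque': [-1.0349, -0.1951, 0.2616], 'width': 0.2702}
tilt 30.16 az -74.7 r 0.577 az tcp 29.9 xaz 15.1
edge in stone(mm) from F [20.6 -3.  -0.9] handle [127.6  -1.1  -1.2] ang tooly/zs 0.47 axis err deg [ 0.44 -0.16  0.  ] Fstone [-5.29  0.61  5.47]
```

```bash
python3 - <<'E'
from stone import *
s=bot.get_state();p=np.array(s["ee_pos"])
a=p+zs*.05+xs*.03; 
rows([(p+zs*.055,0),((.49,.28,.32),0),((.28,.42,.32),0),((.05,.50,.32),0),((-.12,.435,.34),0)],grip=0)
E
```

```text
[[0.01, 0.92, 0, 0, 0], [0, 0.91, 0.01, 0, 0], [-0.08, 0.16, -0.84, 0, 0], [-0.08, 0.16, -0.84, 0, 0], [-0.08, 0.16, -0.84, 0, 0], [-0.08, 0.16, -0.84, 0, 0], [-0.07, 0.16, -0.83, 0, 0], [-0.92, -0.91, -0.53, 0, 0]]
[[-0.93, -0.91, -0.53, 0, 0], [-0.92, -0.91, -0.53, 0, 0], [-0.93, -0.91, -0.53, 0, 0], [-0.92, -0.91, -0.54, 0, 0], [-0.93, -0.91, -0.53, 0, 0], [-0.96, -0.56, -0.33, 0, 0], [-0.96, -0.56, -0.33, 0, 0], [-0.96, -0.57, -0.33, 0, 0]]
[[-0.96, -0.56, -0.33, 0, 0], [-0.96, -0.57, -0.33, 0, 0], [-0.95, -0.56, -0.33, 0, 0], [-0.96, -0.57, -0.33, 0, 0], [-1.0, 0.15, -0.05, 0, 0], [-1.0, 0.15, -0.05, 0, 0], [-1.0, 0.15, -0.04, 0, 0], [-1.0, 0.14, -0.05, 0, 0]]
[[-1.0, 0.15, -0.04, 0, 0], [-1.0, 0.14, -0.05, 0, 0], [0, 0, 0, 0, 0], [0, 0, 0, 0, 0], [0, 0, 0, 0, 0], [0, 0, 0, 0, 0], [0, 0, 0, 0, 0], [0, 0, 0, 0, 0]]
end [-0.1192  0.4353  0.3401] [[0.966, 0.224, 0.133], [0.26, -0.835, -0.485], [0.002, 0.502, -0.865]] 4.0
```

Call:
step_arm --pt "0 0.9 0 0 0" --pt "0 0.9 0 0 0" --pt "-0.1 0.15 -0.85 0 0" --pt "-0.1 0.15 -0.85 0 0" --pt "-0.1 0.15 -0.85 0 0" --pt "-0.1 0.15 -0.85 0 0" --pt "-0.1 0.15 -0.85 0 0" --pt "-0.9 -0.9 -0.5 0 0"

```text
clock: 30.9
ee_pos: [0.4535, 0.3058, 0.3225]
eef_rot: [0.958, 0.124, 0.038, 0.255]
wrist_force: [-0.5, 0.8, -2.5]
width: 0.265
```

Call:
step_arm --pt "-0.92 -0.9 -0.53 0 0" --pt "-0.92 -0.9 -0.53 0 0" --pt "-0.92 -0.9 -0.53 0 0" --pt "-0.92 -0.9 -0.53 0 0" --pt "-0.92 -0.9 -0.53 0 0" --pt "-0.95 -0.55 -0.33 0 0" --pt "-0.95 -0.55 -0.33 0 0" --pt "-0.95 -0.55 -0.33 0 0"

```text
clock: 31.7
ee_pos: [0.1781, 0.4553, 0.3209]
eef_rot: [0.958, 0.126, 0.035, 0.256]
wrist_force: [0.4, 0.9, -2.7]
width: 0.273
```

Call:
step_arm --pt "-0.95 -0.55 -0.33 0 0" --pt "-0.95 -0.55 -0.33 0 0" --pt "-0.95 -0.55 -0.33 0 0" --pt "-0.95 -0.55 -0.33 0 0" --pt "-1 0.15 -0.05 0 0" --pt "-1 0.15 -0.05 0 0" --pt "-1 0.15 -0.05 0 0" --pt "-1 0.15 -0.05 0 0"

```text
clock: 32.5
ee_pos: [-0.0646, 0.4554, 0.3356]
eef_rot: [0.958, 0.126, 0.035, 0.256]
wrist_force: [0.9, 1.1, -2.9]
width: 0.271
```

```bash
python3 - <<'E'
from stone import *
tilt()
E
```

```text
{'clock': 32.5, 'joint_pos': [1.7428, 0.5137, 0.5038, 2.0824, -0.0479, -1.6481], 'joint_efforts': [-4.4017, -70.035, 30.0883, 6.3455, -0.6382, -0.701], 'ee_pos': [-0.0646, 0.4554, 0.3356], 'eef_rot': [0.9577, 0.1262, 0.0353, 0.2563], 'wrist_force': [0.8841, 1.1338, -2.928], 'wrist_torque': [0.6838, 0.2061, 0.0145], 'width': 0.271}
tilt 29.99 az -74.6 r 0.46 az tcp 98.1 xaz 15.1
```

Call:
step_arm --pt "-1 0.15 -0.05 0 0" --pt "-0.9 0.3 -0.4 0 0" --pt "0 0.5 -0.85 0 0" --pt "0 0.5 -0.85 0 0" --pt "0 0.5 -0.85 0 0" --pt "0 0.5 -0.85 0 0" --pt "0 0.5 -0.85 0 0" --pt "0 0.5 -0.85 0 0"

```text
clock: 33.3
ee_pos: [-0.1054, 0.3924, 0.4499]
eef_rot: [0.966, 0.127, 0.031, 0.222]
wrist_force: [0.3, 0.7, -2.6]
width: 0.266
```

```bash
python3 - <<'E'
from stone import *
tilt()
E
```

```text
{'clock': 33.3, 'joint_pos': [1.8351, 0.3932, 0.6361, 2.2666, -0.0027, -1.5681], 'joint_efforts': [0.0798, -57.8774, 29.2998, 5.4294, -0.0057, 0.0016], 'ee_pos': [-0.1054, 0.3924, 0.4499], 'eef_rot': [0.9661, 0.1274, 0.0312, 0.2224], 'wrist_force': [0.3169, 0.6507, -2.6368], 'wrist_torque': [0.5981, 0.1576, -0.0016], 'width': 0.266}
tilt 25.95 az -74.5 r 0.406 az tcp 105.0 xaz 15.1
```

Call:
step_arm --pt "0 0.4 -1 0 0" --pt "0 0.4 -1 0 0" --pt "0 0.4 -1 0 0" --pt "0 0.4 -1 0 0" --pt "0 0.3 -1 0 0" --pt "0 0.3 -1 0 0" --pt "0 0.3 -1 0 0" --pt "0 0.3 -1 0 0"

```text
clock: 34.1
ee_pos: [-0.0943, 0.349, 0.5103]
eef_rot: [0.981, 0.13, 0.021, 0.146]
wrist_force: [0.0, -1.5, -2.1]
width: 0.263
```

```bash
python3 - <<'E'
from stone import *
tilt()
E
```

```text
{'clock': 34.1, 'joint_pos': [1.8368, 0.2363, 0.6363, 2.2667, -0.0026, -1.5673], 'joint_efforts': [-0.0148, -46.7576, 28.5829, 3.6652, -0.0158, -0.0006], 'ee_pos': [-0.0943, 0.349, 0.5103], 'eef_rot': [0.9805, 0.1296, 0.0211, 0.1459], 'wrist_force': [0.0271, -1.5118, -2.0663], 'wrist_torque': [0.3197, 0.0788, 0.0206], 'width': 0.2633}
tilt 16.96 az -74.3 r 0.362 az tcp 105.1 xaz 15.1
```

Call:
step_arm --pt "0 0.2 -1 0 0" --pt "0 0.2 -1 0 0" --pt "0 0.2 -1 0 0" --pt "0 0.2 -1 0 0" --pt "0 0.2 -1 0 0" --pt "0 0.2 -1 0 0" --pt "0 0.2 -1 0 0" --pt "0 0.2 -1 0 0"

```text
clock: 34.9
ee_pos: [-0.0879, 0.324, 0.5598]
eef_rot: [0.989, 0.131, 0.011, 0.069]
wrist_force: [-0.4, -0.8, -2.2]
width: 0.265
```

```bash
python3 - <<'E'
from stone import *
tilt()
E
```

```text
{'clock': 34.9, 'joint_pos': [1.8379, 0.1288, 0.6847, 2.2667, -0.0025, -1.5665], 'joint_efforts': [-0.0152, -37.1475, 27.4552, 1.7587, -0.0157, -0.0011], 'ee_pos': [-0.0879, 0.324, 0.5598], 'eef_rot': [0.9889, 0.1308, 0.0107, 0.0692], 'wrist_force': [-0.3605, -0.8236, -2.2168], 'wrist_torque': [0.2233, 0.0972, -0.0068], 'width': 0.2646}
tilt 8.03 az -73.7 r 0.336 az tcp 105.2 xaz 15.1
```

Call:
step_arm --pt "0 0.1 -1 0 0" --pt "0 0.1 -1 0 0" --pt "0 0.1 -1 0 0" --pt "0 0.1 -1 0 0" --pt "0 0.1 -1 0 0" --pt "0 0.1 -1 0 0" --pt "0 0 -1 0 0" --pt "0 0 -0.1 0 0"

```text
clock: 35.7
ee_pos: [-0.0843, 0.3099, 0.6025]
eef_rot: [0.991, 0.131, 0.001, -0.001]
wrist_force: [-0.2, 0.3, -2.2]
width: 0.269
```

```bash
python3 - <<'E'
from stone import *
tilt()
E
```

```text
{'clock': 35.7, 'joint_pos': [1.8386, 0.0578, 0.755, 2.267, -0.0024, -1.5661], 'joint_efforts': [0.0024, -30.5797, 26.2083, -0.0814, -0.0152, 0.0003], 'ee_pos': [-0.0843, 0.3099, 0.6025], 'eef_rot': [0.9914, 0.1312, 0.0011, -0.0006], 'wrist_force': [-0.21, 0.2524, -2.2179], 'wrist_torque': [-0.0554, -0.0266, -0.0101], 'width': 0.2686}
tilt 0.15 az 36.9 r 0.321 az tcp 105.2 xaz 15.1
```

```bash
python3 - <<'E'
from stone import *
rows([((.05,.40,.47),32),((.27,.34,.40),64),((.44,.12,.36),16.7),((.484,.0075,.33),0)],grip=0)
E
```

```text
[[0.85, -0.29, 0.74, 1.0, 0], [1.0, -0.5, 0.92, 1.0, 0], [0.92, -0.64, 0.92, 1.0, 0], [0.82, -0.76, 0.93, 1.0, 0], [0.71, -0.87, 0.92, 0, 0], [0.95, -0.03, 0.29, 1.0, 0], [0.94, -0.16, 0.29, 1.0, 0], [0.9, -0.29, 0.29, 1.0, 0]]
[[0.86, -0.41, 0.3, 1.0, 0], [0.79, -0.52, 0.29, 1.0, 0], [0.71, -0.63, 0.3, 1.0, 0], [0.62, -0.72, 0.29, 1.0, 0], [0.5, -0.81, 0.3, 1.0, 0], [0.9, -0.49, 0.15, 1.0, 0], [0.95, -0.7, 0.17, 1.0, 0], [1.0, -0.99, 0.2, 0.09, 0]]
[[0.99, -1.0, 0.2, 0, 0], [1.0, -1.0, 0.2, 0, 0], [0.99, -1.0, 0.2, 0, 0], [1.0, -1.0, 0.21, 0, 0], [0.88, -0.49, 0.25, 0, 0], [0.88, -0.49, 0.25, 0, 0], [0.88, -0.5, 0.25, 0, 0], [0.88, -0.49, 0.25, 0, 0]]
end [0.484  0.0076 0.3299] [[-0.133, -0.991, 0.002], [-0.991, 0.133, 0.002], [-0.002, -0.002, -1.0]] 3.0
```

Call:
step_arm --pt "0.85 -0.3 0.75 1 0" --pt "1 -0.5 0.9 1 0" --pt "0.9 -0.65 0.9 1 0" --pt "0.8 -0.75 0.95 1 0" --pt "0.7 -0.85 0.9 0 0" --pt "0.95 -0.05 0.3 1 0" --pt "0.95 -0.15 0.3 1 0" --pt "0.9 -0.3 0.3 1 0"

```text
clock: 36.5
ee_pos: [0.1324, 0.3777, 0.4419]
eef_rot: [0.936, -0.352, 0.002, 0.001]
wrist_force: [0.1, 0.4, -2.0]
width: 0.266
```

Call:
step_arm --pt "0.85 -0.4 0.3 1 0" --pt "0.8 -0.5 0.3 1 0" --pt "0.7 -0.65 0.3 1 0" --pt "0.6 -0.7 0.3 1 0" --pt "0.5 -0.8 0.3 1 0" --pt "0.9 -0.5 0.15 1 0" --pt "0.95 -0.7 0.15 1 0" --pt "1 -1 0.2 0.1 0"

```text
clock: 37.3
ee_pos: [0.3348, 0.254, 0.383]
eef_rot: [-0.656, 0.754, -0.001, 0.0]
wrist_force: [0.3, 0.1, -1.2]
width: 0.264
```

```bash
python3 - <<'E'
from stone import *
tilt()
rows([((.484,.0075,.33),0)],grip=0)
E
```

```text
{'clock': 37.3, 'joint_pos': [0.651, 0.0466, 0.1194, 1.6431, -0.0026, -0.7812], 'joint_efforts': [9.0182, -41.4081, 36.1139, 1.1392, 0.0947, 3.3514], 'ee_pos': [0.3348, 0.254, 0.383], 'eef_rot': [-0.6564, 0.7544, -0.0013, 0.0002], 'wrist_force': [0.2538, 0.0917, -1.2399], 'wrist_torque': [0.0189, -0.0714, -0.0153], 'width': 0.2644}
tilt 0.15 az -42.3 r 0.42 az tcp 37.2 xaz -97.9
[[0.93, -0.76, 0.22, 0, 0], [0.93, -0.76, 0.22, 0, 0], [0.93, -0.76, 0.23, 0, 0], [0.93, -0.76, 0.22, 0, 0], [0.93, -0.75, 0.23, 0, 0], [0.93, -0.76, 0.22, 0, 0], [0.93, -0.75, 0.23, 0, 0], [0.94, -0.76, 0.22, 0, 0]]
end [0.484  0.0074 0.3301] [[-0.138, -0.99, 0.002], [-0.99, 0.138, -0.002], [0.002, -0.002, -1.0]] 1.0
```

Call:
step_arm --pt "0.93 -0.76 0.22 0 0" --pt "0.93 -0.76 0.22 0 0" --pt "0.93 -0.76 0.22 0 0" --pt "0.93 -0.76 0.22 0 0" --pt "0.93 -0.75 0.22 0 0" --pt "0.93 -0.76 0.22 0 0" --pt "0.93 -0.75 0.22 0 0" --pt "0.9 -0.74 0.2 0 0"

```text
clock: 38.1
ee_pos: [0.4845, 0.0085, 0.3315]
eef_rot: [-0.658, 0.753, -0.001, 0.0]
wrist_force: [-0.0, 0.1, -1.9]
width: 0.269
```

```bash
python3 - <<'E'
from stone import *
s,R=tilt()
im=cams.read_camera("side");cv2.imwrite("pics/k_side.png",cv2.resize(im[60:240,200:380,::-1],None,fx=3.3,fy=3.3,interpolation=cv2.INTER_CUBIC))
im=cams.read_camera("scene");cv2.imwrite("pics/k_scene.png",cv2.resize(im[80:230,240:390,::-1],None,fx=4,fy=4,interpolation=cv2.INTER_CUBIC))
rows([((.484,.0075,.25),0)],grip=0)
# expected projected blade corners / handle ends
p=np.array(s["ee_pos"])
for n in("side","scene"):
    m=cams.camera_model(n); L=[p-R[:,2]*.0057+R[:,0]*(.002+q) for q in(-.08,.08)]+[p+R[:,2]*.1013+R[:,0]*(.002+q) for q in(-.05,.05)]
    q=proj(m,L); print(n, ((q-[200,60])*3.3).round() if n=="side" else ((q-[240,80])*4).round())
E
```

```text
{'clock': 38.1, 'joint_pos': [0.0184, 0.1524, 0.11, 1.5266, -0.0014, -1.4173], 'joint_efforts': [3.7701, -52.011, 34.6572, 0.4907, -0.159, 0.9781], 'ee_pos': [0.4845, 0.0085, 0.3315], 'eef_rot': [-0.6578, 0.7532, -0.0011, 0.0002], 'wrist_force': [-0.0074, 0.1055, -1.8548], 'wrist_torque': [0.0353, -0.0347, 0.0309], 'width': 0.2686}
tilt 0.13 az -36.6 r 0.485 az tcp 1.0 xaz -97.7
[[0, 0.02, 0.89, 0, 0], [-0.01, 0.02, 0.89, 0, 0], [0, 0.01, 0.9, 0, 0], [0, 0, 0, 0, 0], [0, 0, 0, 0, 0], [0, 0, 0, 0, 0], [0, 0, 0, 0, 0], [0, 0, 0, 0, 0]]
end [0.484  0.0074 0.25  ] [[-0.138, -0.99, 0.0], [-0.99, 0.138, -0.002], [0.002, -0.001, -1.0]] 1.0
side [[319. 106.]
 [335.   7.]
 [309. 224.]
 [319. 156.]]
scene [[190. 132.]
 [316.  79.]
 [210. 266.]
 [286. 227.]]
```

View pics/k_side.png

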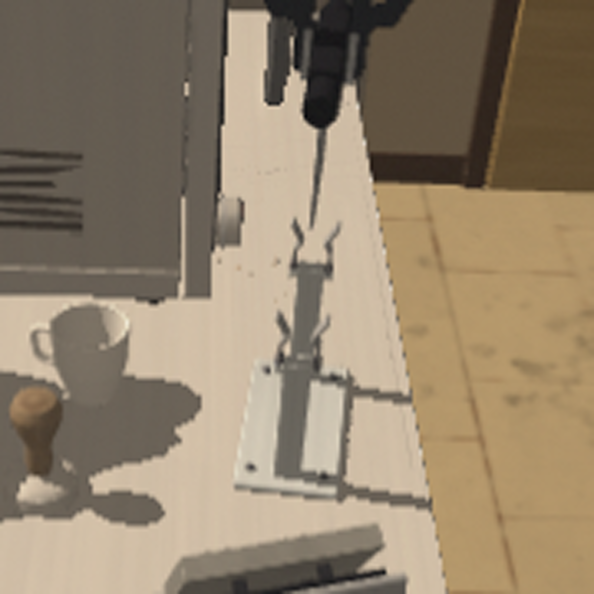

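View pics/k_scene.png

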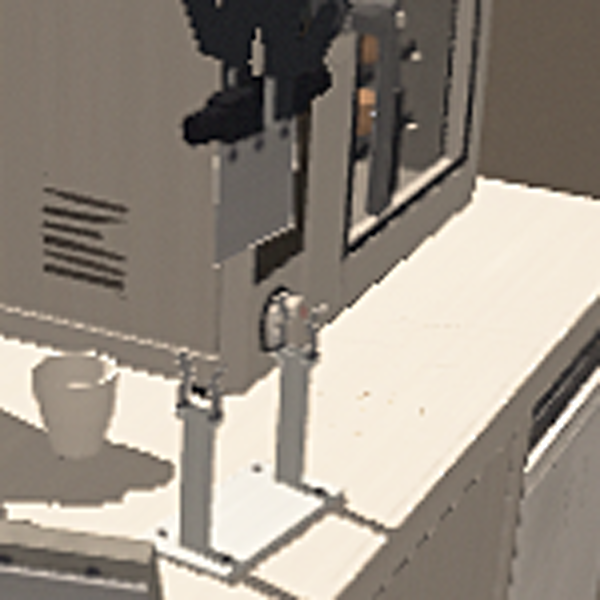

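Call:
step_arm --pt "0 0 0.9 0 0" --pt "0 0 0.9 0 0" --pt "0 0 0.9 0 0" --pt "0 0 0.9 0 0" --pt "0 0 0.9 0 0" --pt "0 0 0.7 0 0" --pt "0 0 0.2 0 0" --pt "0 0 0 0 0"

```text
clock: 39.0
ee_pos: [0.4839, 0.01, 0.1697]
eef_rot: [-0.658, 0.753, -0.001, -0.0]
wrist_force: [-0.2, 0.4, -1.7]
width: 0.269
```

```bash
python3 - <<'E'
from stone import *
tilt()
im=cams.read_camera("side");cv2.imwrite("pics/l_side.png",cv2.resize(im[90:240,220:370,::-1],None,fx=4,fy=4,interpolation=cv2.INTER_CUBIC))
m=cams.camera_model("wrist");im=cams.read_camera("wrist");cv2.imwrite("pics/l_w.png",im[:,:,::-1])
E
```

```text
{'clock': 39.0, 'joint_pos': [0.0216, 0.203, -0.2431, 1.1237, -0.0013, -1.4147], 'joint_efforts': [0.0092, -48.9702, 32.2903, -0.4621, -0.0084, 0.0041], 'ee_pos': [0.4839, 0.01, 0.1697], 'eef_rot': [-0.658, 0.753, -0.0008, -0.0001], 'wrist_force': [-0.2285, 0.4496, -1.6796], 'wrist_torque': [-0.018, 0.006, 0.0277], 'width': 0.2689}
tilt 0.09 az -53.6 r 0.484 az tcp 1.2 xaz -97.7
```

View pics/l_side.png

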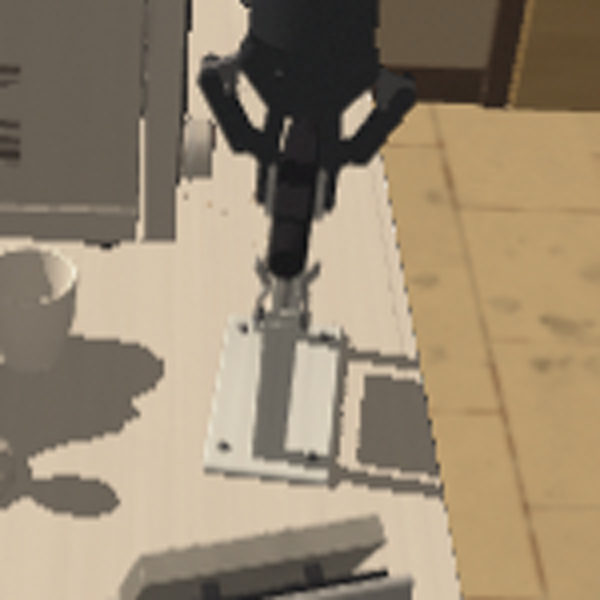

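View pics/l_w.png

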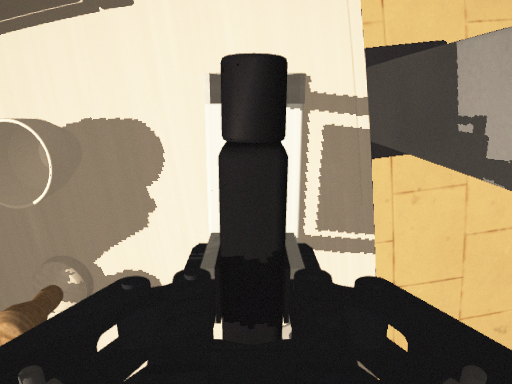

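Call:
step_arm --pt "0.06 0 0.2 0 0" --pt "0 0 0.2 0 0" --pt "0 0 0.2 0 0" --pt "0 0 0.2 0 0" --pt "0 0 0.2 0 0" --pt "0 0 0.2 0 0" --pt "0 0 0.16 0 0" --pt "0 0 0 0 0"

```text
clock: 39.9
ee_pos: [0.4841, 0.0079, 0.1296]
eef_rot: [-0.658, 0.753, -0.001, 0.001]
wrist_force: [-3.4, -1.5, 4.6]
width: 0.266
```

```bash
python3 - <<'E'
from stone import *
tilt()
im=cams.read_camera("side");cv2.imwrite("pics/m_side.png",cv2.resize(im[90:240,220:370,::-1],None,fx=4,fy=4,interpolation=cv2.INTER_CUBIC))
E
```

```text
{'clock': 39.9, 'joint_pos': [0.0172, 0.2322, -0.3155, 1.0205, -0.0014, -1.4189], 'joint_efforts': [0.449, -47.6348, 31.5138, -1.5996, -0.0413, 0.233], 'ee_pos': [0.4841, 0.0079, 0.1296], 'eef_rot': [-0.6579, 0.7531, -0.0014, 0.0005], 'wrist_force': [-3.3668, -1.457, 4.6147], 'wrist_torque': [0.0817, 0.7163, 0.1933], 'width': 0.2659}
tilt 0.17 az -27.4 r 0.484 az tcp 0.9 xaz -97.7
```

View pics/m_side.png

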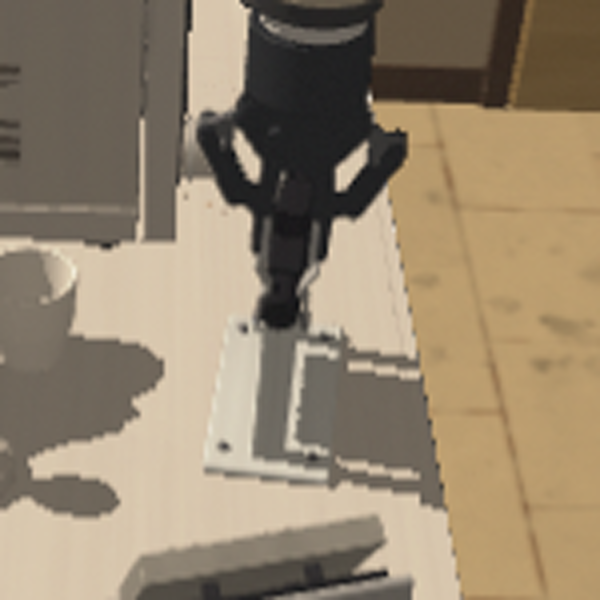

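Call:
step_arm --pt "0 0 0.05 0 0" --pt "0 0 0.05 0 0" --pt "0 0 0.05 0 0" --pt "0 0 0 0 0" --pt "0 0 0 0 0" --pt "0 0 0 0 0" --pt "0 0 0 0 0" --pt "0 0 0 0 0"

```text
clock: 40.75
ee_pos: [0.4842, 0.0079, 0.1292]
eef_rot: [-0.658, 0.753, -0.002, 0.002]
wrist_force: [-19.9, -1.3, 54.4]
width: 0.263
```

```bash
python3 - <<'E'
from stone import *
tilt()
E
```

```text
{'clock': 40.75, 'joint_pos': [0.0171, 0.2303, -0.3194, 1.0151, -0.0014, -1.419], 'joint_efforts': [0.5285, -24.9862, 24.636, -8.7405, -0.055, 0.2323], 'ee_pos': [0.4842, 0.0079, 0.1292], 'eef_rot': [-0.6579, 0.7531, -0.0025, 0.0019], 'wrist_force': [-19.8597, -1.2824, 54.3815], 'wrist_torque': [0.2261, 4.0695, 0.204], 'width': 0.2629}
tilt 0.36 az -11.5 r 0.484 az tcp 0.9 xaz -97.7
```

Call:
step_arm --pt "0 0 -0.15 0 0" --pt "0 0 0 0 0" --pt "0 0 0 0 100" --pt "0 0 0 0 100" --pt "0 0 0 0 100" --pt "0 0 0 0 100" --pt "0 0 0 0 100" --pt "0 0 0 0 100"

```text
clock: 41.55
ee_pos: [0.4845, 0.008, 0.1295]
eef_rot: [-0.658, 0.753, -0.001, 0.001]
wrist_force: [0.2, 0.1, -0.4]
width: 1.0
```

Call:
step_arm --pt "0 0 0 0 100" --pt "0 0 0 0 100" --pt "0 0 -0.4 0 100" --pt "0 0 -0.7 0 100" --pt "0 0 -1 0 100" --pt "0 0 -1 0 100" --pt "0 0 -1 0 100" --pt "0 0 -1 0 100"

```text
clock: 42.35
ee_pos: [0.4838, 0.0082, 0.2839]
eef_rot: [-0.658, 0.753, -0.002, 0.001]
wrist_force: [0.0, -0.5, -0.7]
width: 1.003
```

```bash
python3 - <<'E'
from stone import *
s,R=tilt()
im=cams.read_camera("side");cv2.imwrite("pics/n_side.png",im[:,:,::-1]);
im=cams.read_camera("scene");cv2.imwrite("pics/n_scene.png",im[:,:,::-1]);
m=cams.camera_model("wrist");np.save("n_m.npy",m,allow_pickle=True);im=cams.read_camera("wrist");cv2.imwrite("pics/n_w.png",im[:,:,::-1])
E
python3 - <<'E'
import cv2,numpy as np
for n,(x0,y0,x1,y1) in dict(scene=(170,130,370,330),side=(160,110,400,350)).items():
    a=cv2.imread(f"pics/a_{n}.png")[y0:y1,x0:x1];b=cv2.imread(f"pics/n_{n}.png")[y0:y1,x0:x1]
    cv2.imwrite(f"pics/o_{n}.png",cv2.resize(np.hstack([a,b]),(800,400),interpolation=cv2.INTER_CUBIC))
E
```

```text
{'clock': 42.35, 'joint_pos': [0.0178, 0.1533, -0.0089, 1.4054, -0.0014, -1.4182], 'joint_efforts': [-0.0078, -48.1143, 31.9786, -1.6714, -0.0057, -0.0015], 'ee_pos': [0.4838, 0.0082, 0.2839], 'eef_rot': [-0.6579, 0.7531, -0.0016, 0.0008], 'wrist_force': [0.0378, -0.5421, -0.6681], 'wrist_torque': [0.0118, -0.0253, -0.0148], 'width': 1.0026}
tilt 0.2 az -22.9 r 0.484 az tcp 1.0 xaz -97.7
```

View pics/o_side.png

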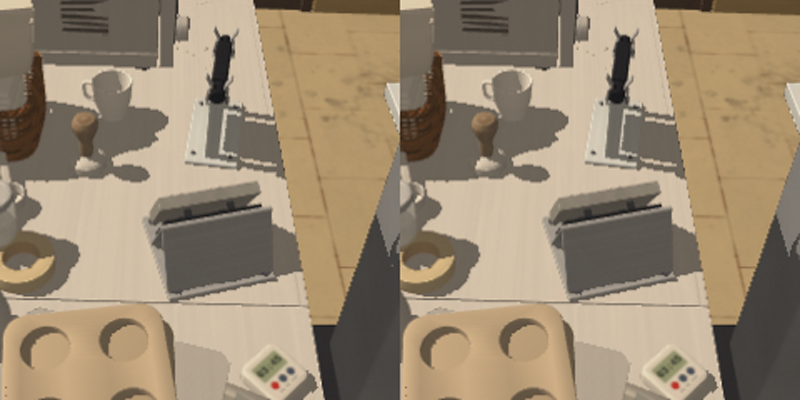

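View pics/o_scene.png

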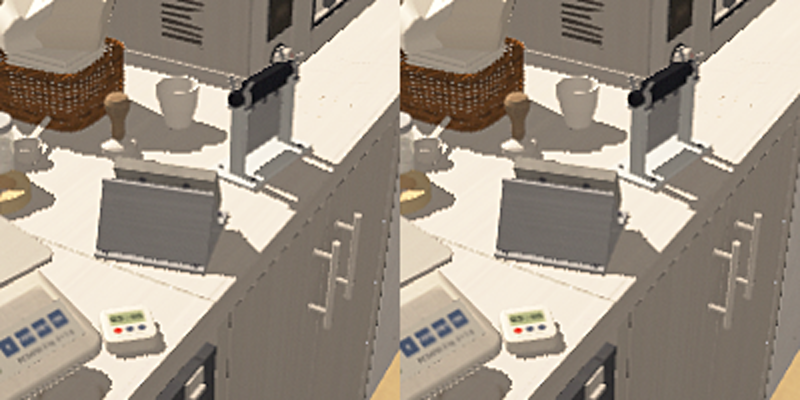

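View pics/n_w.png

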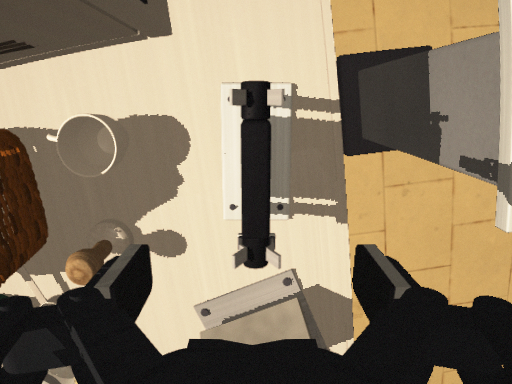

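The scraper sits in the rack as it did at the start, bystanders are unmoved, and the gripper is clear above. A pixel comparison of the handle before handing in:

```bash
python3 - <<'E'
from h import *
for n in("side","scene"):
    a=cv2.imread(f"pics/a_{n}.png").astype(int);b=cv2.imread(f"pics/n_{n}.png").astype(int)
    d=np.abs(a-b).max(2)>60
    x0,y0,x1,y1=(270,120,310,180) if n=="side" else (280,150,325,220)
    print(n,"changed px in rack box",d[y0:y1,x0:x1].sum())
m=np.load("n_m.npy",allow_pickle=True).item()
A=onz(m,[[255,118.5],[256,237]],.147);print(A.mean(0).round(4),np.linalg.norm(A[0]-A[1]).round(4))
from workcell import job_done
print(job_done())
E
```

```text
side changed px in rack box 7
scene changed px in rack box 47
[0.4836 0.0055 0.147 ] 0.0995
the job is handed in; nothing more can be done
None
```

I honed both faces of the scraper, pressed it back into the rack until it seated hard, let go, and handed the job in. The clock stood at about 42.5 s of the 69 s allowed. `job_done()` gave no verdict, so what follows are my own checks.

**Tilting the tool:** the moves only turn about the tool's own axis. To get the 30 degree slope I raised the arm until joint 4 reached its limit, where the documented "approached as far as the arm can" behaviour leaned the tool. I undid this the same way on the opposite side before returning to the rack. The tool measured 30.1 degrees at the stone and 0.2 degrees from vertical at the rack.

**Honing:** edge positions below come from the measured tool pose and my camera estimate of the stone, not from a direct view of the edge. The blade was lined up with the stone to within 0.5 degrees throughout.

| Face | Edge travel from the stone's middle | Pressing force |
|---|---|---|
| Riveted | -23 to +21 mm | about 8 N at both ends of the stroke |
| Plain | -23 to +21 mm | about 5–6 N |

**Back in the rack:**
- **Seating:** the handle met a hard stop at the height I had gripped it from.
- **High force:** that last press peaked at 54 N at the wrist, through the held scraper. I backed off before opening the gripper.
- **Position:** the wrist camera put the handle's centre at (0.484, 0.006), within 1 mm of the start.
- **Before and after pictures:** they match around the rack except for 7 changed pixels (side) and 47 (scene). The tamper, cup and timer look unmoved.

**Disagreement:** the scene and side cameras placed the handle about 4 mm off the wrist camera's reading along the rack. I went by the wrist camera.

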